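Pack out the sample carrier

TASK

Lift the hold-down bar level and straight up off the carrier's two pins and lay it flat on the black rubber mat, lengthwise. Then choose the two grey packers that together just fill the gap between the sample block in the carrier and the end wall, and stand them upright side by side in the gap, centred across the channel and fully down on its floor, without forcing. Leave the other two packers standing on their board and do not disturb the jars, the vial and the beaker.

Things in the scene. Friction and masses are not known exactly. Their poses are not given: they have to be found in the camera images.
- carrier: Fixed aluminium carrier. Origin: base plate's underside, half-way between its two end walls; x along the channel, y across, z up. Base plate x -205 to +85, y +-107 mm; its top, the channel floor, is at z = 10. No side walls. One block stands against the -x wall; the gap to fill is between its +x face and the +x wall. The other two blocks are parked on the plate outside the -x wall.
- end_wall (a point): Foot of the +x end wall's inner face, mid-width (carrier x = +58.5, z = 10 mm); same axes as the carrier. End walls: 44 mm wide (y), 12 mm thick, tops at carrier z = 60 mm, inner faces 117 mm apart. This wall has a small lead-in on top, sloping away from the gap, up to carrier z = 68 mm.
- post (a point): Shoulder of one of the carrier's two round steel posts (carrier x = 30, y = +-88 mm; this one +y), 66 mm above the bench. Posts 20 mm across up to the shoulders, which carry the hold-down bar; above them 10 mm pins with round tips to 101 mm above the bench. Same axes as the carrier.
- block_80: Fixed aluminium sample block, 80 mm long (x), 44 mm wide, 50 mm tall. Origin: foot of its -x face, mid-width; it extends along +x; axes parallel to the carrier's. When it is the block in the channel, its origin is at carrier x = -58.5, y = 0, z = 10 mm and the gap left is 37 mm; otherwise it is parked at carrier x = -190, y = +-50 mm.
- block_64: Fixed aluminium sample block, 64 mm long (x), 44 mm wide, 50 mm tall. Origin: foot of its -x face, mid-width; it extends along +x; axes parallel to the carrier's. When it is the block in the channel, its origin is at carrier x = -58.5, y = 0, z = 10 mm and the gap left is 53 mm; otherwise it is parked at carrier x = -190, y = +-50 mm.
- block_58: Fixed aluminium sample block, 58 mm long (x), 44 mm wide, 50 mm tall. Origin: foot of its -x face, mid-width; it extends along +x; axes parallel to the carrier's. When it is the block in the channel, its origin is at carrier x = -58.5, y = 0, z = 10 mm and the gap left is 59 mm; otherwise it is parked at carrier x = -190, y = +-50 mm.
- bar_grip (a point): Middle of the black grip rib of the loose steel hold-down bar, 28 mm above the bar's underside. Rib 16 mm wide (x), 70 mm long (y), from 8 to 44 mm above the underside. Bar: 60 mm (x) by 212 mm (y) by 8 mm, 0.45 kg, a 12 mm hole at y = +-88 mm over each carrier pin. It starts on the posts' shoulders, axes as the carrier's; pins stand 35 mm above its underside.
- bar: The same hold-down bar; origin at the centre of the plate's underside, axes as above.
- mat: Fixed black rubber mat flat on the bench between the carrier and the board, 270 mm (x) by 115 mm (y), 3 mm thick, where the bar is to lie, its long side along the mat's x. Origin: centre of the underside.
- board: Fixed grey laminate board flat on the bench, 310 mm (x) by 340 mm (y), 6 mm thick, on which the four packers stand; it and the carrier change sides of the bench. Origin: centre of the underside.
- packer_14_mid (a point): Centre of a loose grey plastic packer: a plate 14 mm thick (its x), 60 mm wide (its y), 70 mm tall (z, standing on its lower edge), 83 g nominal. This point is 35 mm above its foot.
- packer_20_mid (a point): Centre of a loose grey plastic packer: a plate 20 mm thick (its x), 60 mm wide (its y), 70 mm tall (z, standing on its lower edge), 118 g nominal. This point is 35 mm above its foot.
- packer_30_mid (a point): Centre of a loose grey plastic packer: a plate 30 mm thick (its x), 60 mm wide (its y), 70 mm tall (z, standing on its lower edge), 177 g nominal. This point is 35 mm above its foot.
- packer_42_mid (a point): Centre of a loose grey plastic packer: a plate 42 mm thick (its x), 60 mm wide (its y), 70 mm tall (z, standing on its lower edge), 248 g nominal. This point is 35 mm above its foot.
- packer_14: The same 14 mm packer; origin at the centre of its foot, axes as above.
- packer_20: The same 20 mm packer; origin at the centre of its foot, axes as above.
- packer_30: The same 30 mm packer; origin at the centre of its foot, axes as above.
- packer_42: The same 42 mm packer; origin at the centre of its foot, axes as above.
- vial: amber glass vial with a white cap, 32 mm across, 85 mm tall, standing on the board among the packers; bystander, origin at the centre of its underside.
- jar_a: small glass jar, 42 mm across, 70 mm tall, standing on the board beside the packers; bystander, origin at the centre of its underside.
- jar_b: small glass jar with a paper label, 42 mm across, 70 mm tall, standing on the board beside the packers; bystander, origin at the centre of its underside.
- jar_c: amber jar, 60 mm across, 80 mm tall, on the bench just beyond the carrier's +x end; bystander, origin at the centre of its underside.
- jar_d: amber jar, 64 mm across, 85 mm tall, on the bench beyond the mat; bystander, origin at the centre of its underside.
- beaker: open glass beaker, 68 mm across, 85 mm tall, on the bench beyond the mat; bystander, origin at the centre of its underside.
Things that resemble listed ones, but are neither listed nor needed, are in the scene too. What is shaped like the packer_14 but purple is not meant.

How it is judged (in metres and radians):
On the way, in this order (a step that is already met when the one before it is completed fails the run):
1. the bar is lifted clear above the pins, level (z of bar in the frame of carrier above 0.102 m and angle between bar_grip's own z axis and vertical below 0.2 rad), for 0.1 s.
2. the bar lies flat on the mat, lengthwise, at rest (x of bar_grip in the frame of mat between -0.04 and 0.04 m and y of bar_grip in the frame of mat between -0.035 and 0.035 m and angle between bar_grip's own z axis and vertical below 0.06 rad and angle between the y axis of bar_grip and the x axis of mat, either way round below 0.3 rad and height (world z) of bar_grip below 0.038 m and linear speed of bar below 0.02 m/s), for 0.2 s.
At the end, for the whole second after the job is handed in: Bar flat on the mat, lengthwise (40 mm along, 35 mm across, 0.3 rad). The two packers that fill the gap to within 3 mm stand in it on the channel floor, within 15 mm of mid-channel, upright to 0.08 rad, square to 0.12 rad, at rest. The other two stand upright on the board (all of step 2 and ((x of block_80 in the frame of carrier between -0.07 and -0.045 m and (x of packer_14_mid in the frame of carrier between -0.01 and 0.0585 m and y of packer_14_mid in the frame of carrier between -0.015 and 0.015 m and z of packer_14_mid in the frame of carrier between 0.039 and 0.05 m and angle between packer_14_mid's own z axis and vertical below 0.08 rad and angle between the x axis of packer_14_mid and the x axis of carrier, either way round below 0.12 rad and linear speed of packer_14 below 0.02 m/s) and (x of packer_20_mid in the frame of carrier between -0.01 and 0.0585 m and y of packer_20_mid in the frame of carrier between -0.015 and 0.015 m and z of packer_20_mid in the frame of carrier between 0.039 and 0.05 m and angle between packer_20_mid's own z axis and vertical below 0.08 rad and angle between the x axis of packer_20_mid and the x axis of carrier, either way round below 0.12 rad and linear speed of packer_20 below 0.02 m/s) and (angle between packer_30_mid's own z axis and vertical below 0.1 rad and x of packer_30_mid in the frame of board between -0.16 and 0.16 m and y of packer_30_mid in the frame of board between -0.175 and 0.175 m and height (world z) of packer_30_mid between 0.035 and 0.047 m) and (angle between packer_42_mid's own z axis and vertical below 0.1 rad and x of packer_42_mid in the frame of board between -0.16 and 0.16 m and y of packer_42_mid in the frame of board between -0.175 and 0.175 m and height (world z) of packer_42_mid between 0.035 and 0.047 m)) or (x of block_64 in the frame of carrier between -0.07 and -0.045 m and (angle between packer_14_mid's own z axis and vertical below 0.1 rad and x of packer_14_mid in the frame of board between -0.16 and 0.16 m and y of packer_14_mid in the frame of board between -0.175 and 0.175 m and height (world z) of packer_14_mid between 0.035 and 0.047 m) and (x of packer_20_mid in the frame of carrier between -0.01 and 0.0585 m and y of packer_20_mid in the frame of carrier between -0.015 and 0.015 m and z of packer_20_mid in the frame of carrier between 0.039 and 0.05 m and angle between packer_20_mid's own z axis and vertical below 0.08 rad and angle between the x axis of packer_20_mid and the x axis of carrier, either way round below 0.12 rad and linear speed of packer_20 below 0.02 m/s) and (x of packer_30_mid in the frame of carrier between -0.01 and 0.0585 m and y of packer_30_mid in the frame of carrier between -0.015 and 0.015 m and z of packer_30_mid in the frame of carrier between 0.039 and 0.05 m and angle between packer_30_mid's own z axis and vertical below 0.08 rad and angle between the x axis of packer_30_mid and the x axis of carrier, either way round below 0.12 rad and linear speed of packer_30 below 0.02 m/s) and (angle between packer_42_mid's own z axis and vertical below 0.1 rad and x of packer_42_mid in the frame of board between -0.16 and 0.16 m and y of packer_42_mid in the frame of board between -0.175 and 0.175 m and height (world z) of packer_42_mid between 0.035 and 0.047 m)) or (x of block_58 in the frame of carrier between -0.07 and -0.045 m and (x of packer_14_mid in the frame of carrier between -0.01 and 0.0585 m and y of packer_14_mid in the frame of carrier between -0.015 and 0.015 m and z of packer_14_mid in the frame of carrier between 0.039 and 0.05 m and angle between packer_14_mid's own z axis and vertical below 0.08 rad and angle between the x axis of packer_14_mid and the x axis of carrier, either way round below 0.12 rad and linear speed of packer_14 below 0.02 m/s) and (angle between packer_20_mid's own z axis and vertical below 0.1 rad and x of packer_20_mid in the frame of board between -0.16 and 0.16 m and y of packer_20_mid in the frame of board between -0.175 and 0.175 m and height (world z) of packer_20_mid between 0.035 and 0.047 m) and (angle between packer_30_mid's own z axis and vertical below 0.1 rad and x of packer_30_mid in the frame of board between -0.16 and 0.16 m and y of packer_30_mid in the frame of board between -0.175 and 0.175 m and height (world z) of packer_30_mid between 0.035 and 0.047 m) and (x of packer_42_mid in the frame of carrier between -0.01 and 0.0585 m and y of packer_42_mid in the frame of carrier between -0.015 and 0.015 m and z of packer_42_mid in the frame of carrier between 0.039 and 0.05 m and angle between packer_42_mid's own z axis and vertical below 0.08 rad and angle between the x axis of packer_42_mid and the x axis of carrier, either way round below 0.12 rad and linear speed of packer_42 below 0.02 m/s)))); the robot touches nothing.
It fails at once if a bystander jar, vial or beaker is pushed more than 30 mm or tipped ((distance of vial from where it was at the start of the episode above 0.03 m or angle between vial's own z axis and vertical above 0.4 rad) or (distance of jar_a from where it was at the start of the episode above 0.03 m or angle between jar_a's own z axis and vertical above 0.4 rad) or (distance of jar_b from where it was at the start of the episode above 0.03 m or angle between jar_b's own z axis and vertical above 0.4 rad) or (distance of jar_c from where it was at the start of the episode above 0.03 m or angle between jar_c's own z axis and vertical above 0.4 rad) or (distance of jar_d from where it was at the start of the episode above 0.03 m or angle between jar_d's own z axis and vertical above 0.4 rad) or (distance of beaker from where it was at the start of the episode above 0.03 m or angle between beaker's own z axis and vertical above 0.4 rad)).
It fails at once if the hold-down bar is cocked by more than about 9 degrees while it is still on its pins (horizontal distance between bar_grip and carrier below 0.07 m and z of bar in the frame of carrier below 0.1 m and angle between bar_grip's own z axis and vertical above 0.16 rad).
It fails at once if a packer is forced into or against the carrier or a block with more than 250 N (contact force between any of packer_14, packer_20, packer_30, packer_42 and carrier above 250 N or contact force between any of packer_14, packer_20, packer_30, packer_42 and block_80 above 250 N or contact force between any of packer_14, packer_20, packer_30, packer_42 and block_64 above 250 N or contact force between any of packer_14, packer_20, packer_30, packer_42 and block_58 above 250 N).
It also fails if it takes over 72 s, if anything falls off the work surface, if the arm or the gripper's body presses on something with over 40 N, if the wrist force passes 120 N, or if a joint passes its speed limit or range.

ROBOT

A 6-joint arm with a two-finger parallel gripper is mounted at the origin on the work surface. World frame = base frame: x ahead of the robot, y to its left, z up, the work surface at z = 0. Lengths are in mm, angles in rad, forces in N, time in s.
With the tool pointing down it reaches from about 275 to 850 mm from the base axis. Payload 19 kg.
Tool frame: the origin (TCP) lies at the centre of the arm's flange, where the gripper is bolted on; the fingertips stand ahead of it and the grasp point (between the pads) lies 155 mm ahead of it (robot.tip_reach is the z of the fingertips in the tool frame, in mm); z points along the fingers, y is the direction in which the jaws open and shut (so a half turn about z gives the same grasp; the last joint's range is limited). The gripper opens to 85 mm and grips with 20 to 120 N. Pads are 22 mm wide; open, the fingers measure 114 mm over their backs; the gripper's body (76 mm by 85 mm) begins 54 mm behind the grasp point. The pads swing forward as they close: fully open they stand 13 mm farther back than shut.
Start: joints at [-1.294, 0.15, 1.437, -0, 1.554, -0.134], TCP at [229.599, -527.158, 404.667] pointing down, gripper open.
Joint ranges: [-2.8, 2.8], [-0.68, 2.1], [0.12, 2.68], [-1.39, 4.53], [0.16, 2.79], [-2.81, 2.81]. Speed limits (rad/s): [1.89, 1.89, 2.22, 3.01, 3.01, 3.01].

INTERFACE

Orientations are given as a rotation vector (axis times angle).
In Python, from station import robot, cams, workorder gives the robot as it stands. The module is installed in compiled form; this text tells all that it offers.
- The arm moves only by the tool arm_command, never from a script. Its argument "moves" is a list of rows, each a list of 3 entries, a list of its own where there are three numbers: the shift along the tool's x, y, z in units of 40 cm (1.0 is 40 cm), then the turn, a rotation vector about the tool's x, y, z in units of pi/2 rad (1.0 is pi/2 rad), then the opening in per cent of the stroke, from 0 (shut) to 100 (fully open). A call has 1 to 8 rows; each row shifts and turns the commanded pose from where the row before left it, along the tool's axes as they then stand; what a row does not reach is not made up. A row lasts 1/8 s, in which the tool goes at most 62.5 mm and 10.7 degrees, less where a joint would pass 70% of its speed; a pose out of reach is approached as far as the arm can. A call with a number of a shift or a turn outside -1 to 1 is refused whole. A call with a gripper value outside its range is refused whole. The fingers move at their own pace and stop on an object; "newtons" is the grip in N (left out, the last holds). Time passes only in rows, so rows that do not move let the fingers close. It gives the time, the measured TCP pose, the force and the opening at its end, in the units of the state.
- robot.get_state(): the state, without advancing time (a new reading comes with each control period).
- cams.grab_frame(name): name is "side" or "top"; returns the picture (400x640x3 uint8, blue, green, red); there is no depth.
- cams.camera_info(name): a dict with "mtx" (3x3 intrinsics, pixels), "rvec" (rotation vector, rad) and "tvec" (3), from world to camera coordinates, as OpenCV has them. Camera axes: x right, y down, z forward; pixel columns grow to the right and rows downward; lengths in mm; the calibration is good to about 2 mm. A picture is of the moment at which its call begins. camera_info takes no time and is no camera call.
- workorder.close_job(): hands the job in, once; it reports no verdict.
The state is a dict: "time_s": time; "qpos": joint angles; "qd": joint speeds; "tau": joint torques, N m; "tcp_pos": TCP position; "orientation": TCP orientation; "ft_force": force on the tool from outside, world axes, zero at the start; "ft_torque": the same for the moment, N m; "width": finger opening in mm.
Only numpy, scipy, OpenCV 4.12 (cv2) and the standard library are available. Lean on these libraries where they do the work, as an engineer would, in place of code of your own. Each camera call takes 0.05 s, during which the arm holds its last target.

## Working session

There is one attempt and no reset: what is moved stays moved. The work goes in short steps, Python scripts to look and compute and a tool call to move; the robot and the scene stay as the last step left them, time stands still between calls to the robot, and variables do not carry over. Pictures are saved under pics/ and viewed, and the job is handed in when it is done.

Besides the shell and the picture viewer there is one more tool, called after "Emit:" as a command line: name --argument value ..., lists and objects as JSON in quotes. arm_command: Moves the arm, as the interface text tells. Shifts and turns lie within -1 to 1; 1 stands for 40 cm of shift or pi/2 rad of turn. Its arguments: {"type":"object","properties":{"moves":{"type":"array","items":{"type":"array"}},"newtons":{"type":"number"}},"required":["moves"]}

```bash
mkdir -p pics; ls
python3 - <<'E'
from station import robot,cams,workorder
import cv2
print(robot.get_state(), robot.tip_reach)
for n in("side","top"):
    cv2.imwrite(f"pics/{n}0.png",cams.grab_frame(n)); print(n,cams.camera_info(n))
E
```

```text
pics
{'time_s': 0.0, 'qpos': array([-1.29402206e+00,  1.50961203e-01,  1.43802357e+00,  1.04423968e-05,
        1.55377657e+00, -1.34011181e-01]), 'qd': array([-0.00036507,  0.00070653,  0.00026929, -0.00171229, -0.00167435,
        0.00032137]), 'tau': array([ 2.03414124e-04, -7.13057756e+01, -5.70867670e+01, -1.28521478e-04,
        8.96811514e-03, -6.65446305e-05]), 'tcp_pos': array([ 229.58135312, -527.13704458,  404.0931709 ]), 'orientation': array([-3.07441752e+00, -6.40494805e-01,  1.14528153e-04]), 'ft_force': array([ 0.00721752, -0.32427801,  0.27276947]), 'ft_torque': array([-0.01339291, -0.00572469,  0.04099726]), 'width': 85.35318607953414} 173.4
side {'mtx': array([[494.76197372,   0.        , 319.1417595 ],
       [  0.        , 494.76197372, 196.92184723],
       [  0.        ,   0.        ,   1.        ]]), 'rvec': array([ 0.95194142, -2.42829296,  1.08974303]), 'tvec': array([ 412.97762052,  287.52166835, 1095.43288081])}
top {'mtx': array([[404.30279228,   0.        , 320.5304703 ],
       [  0.        , 404.30279228, 200.51205369],
       [  0.        ,   0.        ,   1.        ]]), 'rvec': array([ 2.10900298, -2.13759189,  0.14454658]), 'tvec': array([ 36.28884482, 537.91246014, 986.26221296])}
```

View pics/side0.png

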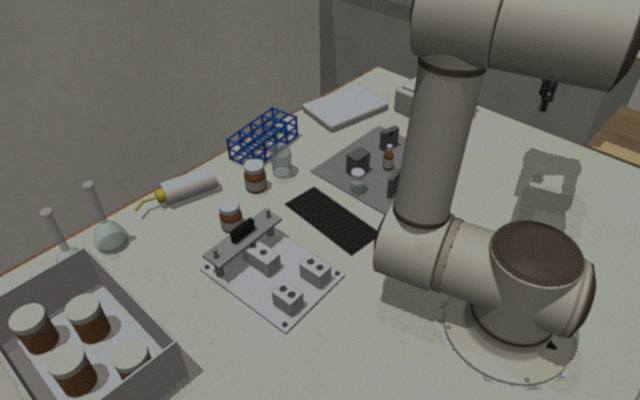

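View pics/top0.png

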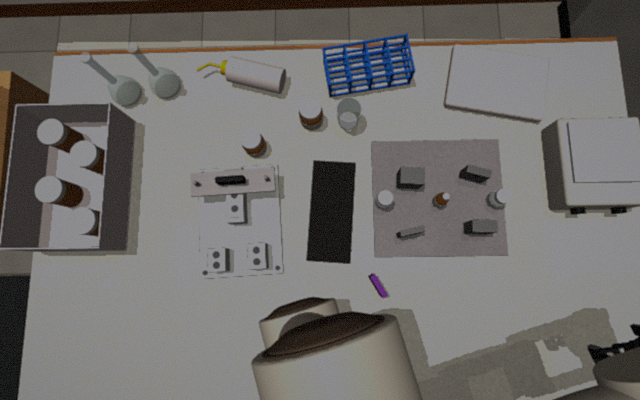

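The top view shows the carrier (px 195–283, 165–277) with the bar at (233,180), the mat at (331,211), and the board at (440,197) with the packers at (411,177), (475,173), (480,226) and (411,231). A purple decoy lies at (378,285). I'll zoom in next.

```bash
cat > h.py <<'E'
import numpy as np,cv2
from station import cams,robot
def cam(n):
    i=cams.camera_info(n); R=cv2.Rodrigues(i['rvec'])[0]; return i['mtx'],R,np.array(i['tvec']).ravel()
def ray(n,p):
    K,R,t=cam(n); d=R.T@np.linalg.solve(K,[p[0],p[1],1.]); return -R.T@t,d
def plane(n,p,z):
    o,d=ray(n,p); return o+d*(z-o[2])/d[2]
def proj(n,P):
    K,R,t=cam(n); q=K@(R@np.array(P,float)+t); return q[:2]/q[2]
def tri(p1,p2,n1='top',n2='side'):
    o1,d1=ray(n1,p1);o2,d2=ray(n2,p2)
    s=np.linalg.lstsq(np.c_[d1,-d2],o2-o1,rcond=None)[0]
    a,b=o1+s[0]*d1,o2+s[1]*d2
    return (a+b)/2,np.linalg.norm(a-b)
def crop(src,x0,y0,w,h,k,out):
    im=cv2.imread(src)[y0:y0+h,x0:x0+w]; cv2.imwrite(out,cv2.resize(im,None,fx=k,fy=k,interpolation=cv2.INTER_CUBIC))
E
python3 - <<'E'
from h import *
crop('pics/top0.png',185,120,110,165,3.6,'pics/tc.png')
crop('pics/top0.png',365,130,150,135,4.4,'pics/tb.png')
crop('pics/side0.png',190,180,170,160,3.6,'pics/sc.png')
crop('pics/side0.png',270,110,170,110,4.5,'pics/sb.png')
E
```

```text
(no output)
```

View pics/tc.png

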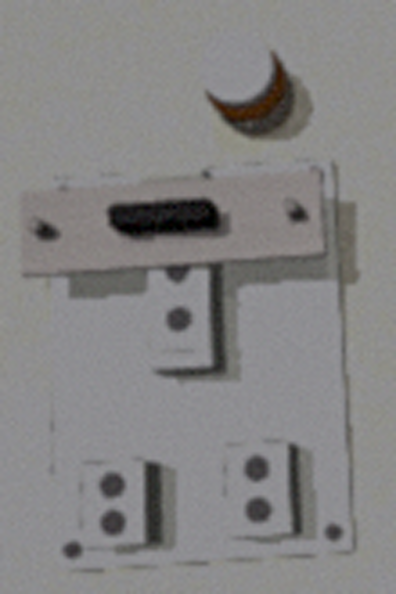

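View pics/tb.png

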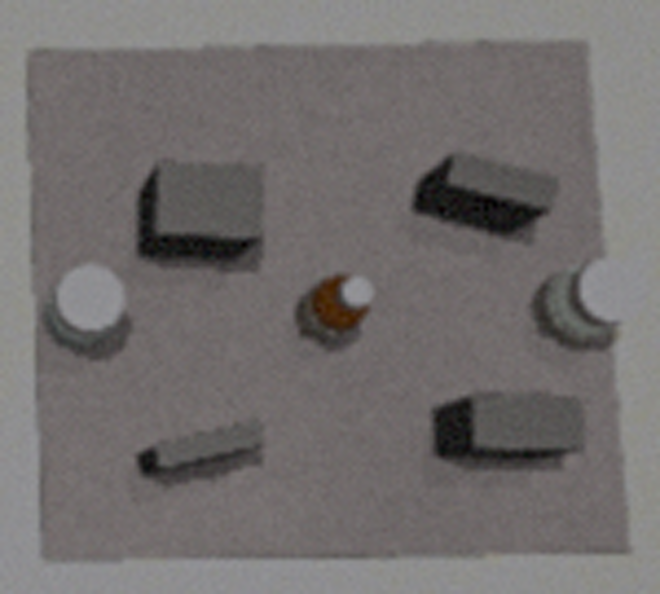

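View pics/sc.png

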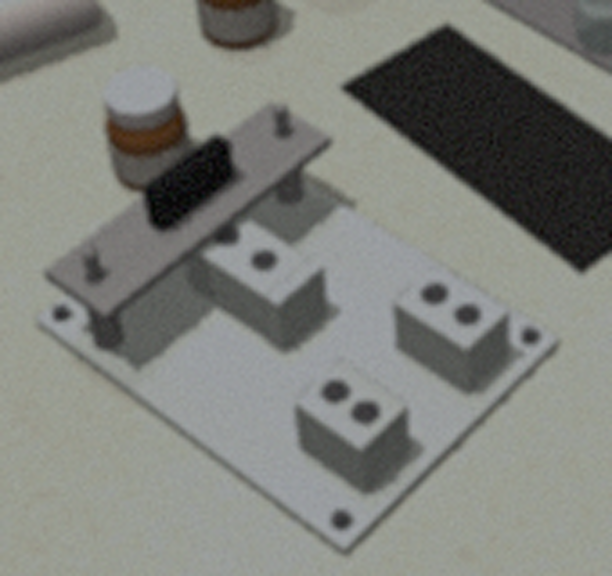

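View pics/sb.png

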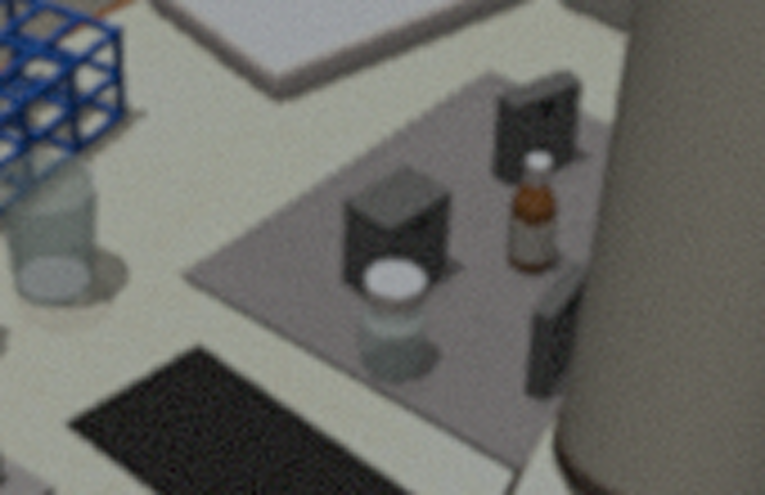

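Run:
```python
from h import *
for n in('top','side'):
    im=cv2.imread(f'pics/{n}0.png'); g=cv2.cvtColor(im,cv2.COLOR_BGR2GRAY); hs=cv2.cvtColor(im,cv2.COLOR_BGR2HSV)
    m=cv2.morphologyEx((g<45).astype(np.uint8),cv2.MORPH_OPEN,np.ones((2,2)))
    N,l,s,c=cv2.connectedComponentsWithStats(m)
    for i in range(1,N):
        if s[i,4]>25 and s[i,1]<300 : print(n,s[i],c[i].round(1))
im=cv2.imread('pics/top0.png')
for p in [(260,175),(331,211),(400,160),(235,208),(290,150),(411,175),(476,173),(210,260),(250,230),(478,224)]: print(p,im[p[1]-1:p[1]+2,p[0]-1:p[0]+2].reshape(-1,3).mean(0).round())
# predicted pixel for interesting places
for p in [(233,180)]: print(plane('top',p,110))
print([plane('top',p,3).round(0).tolist() for p in [(314,161),(355,163),(350,263),(307,260)]])
print([plane('top',p,6).round(0).tolist() for p in [(371,141),(499,139),(508,255),(374,257)]])
```

```text
top [   0    0  592   39 5895] [262.8   7.2]
top [402  37   6  10  27] [404.8  41.9]
top [376  52  10   5  27] [381.3  54. ]
top [353  56  12   3  28] [359.   57.2]
top [409  72   6  12  33] [411.2  77.2]
top [   0   74   49  150 1271] [ 18.2 118.6]
top [389  75   6  13  40] [391.3  80.9]
top [368  79   6  12  41] [370.7  84. ]
top [349  82   4  13  36] [350.8  87.4]
top [307 116  16  10  48] [315.3 122.1]
top [ 57 127  27  26 294] [ 70.6 140.3]
top [249 141  16  14  60] [258.2 149.3]
top [ 91 149  14  25 166] [ 99.6 163.4]
top [ 308  162   48  102 4135] [332.  212.8]
top [461 169  27  15 196] [472.5 177.4]
top [398 172  26  18 149] [406.9 184.8]
top [217 177  30  10 237] [231.5 181.2]
top [ 56 182  28  26 411] [ 71.8 196. ]
top [611 207  17   8 104] [618.9 210.1]
top [571 208  15   7  91] [578.2 210.8]
top [465 222  13  13 106] [469.3 228.9]
top [ 91 228   8   8  39] [ 95.6 232.5]
top [   0  277   31  123 3004] [ 12.  332.6]
top [269 299  60  21 402] [297.2 306.9]
side [611  34  29  57 363] [628.3  62.3]
side [419  58  68  20 381] [450.   71.3]
side [540  80  18  33 329] [547.7  93.6]
side [382 132  16  19 119] [388.4 139.6]
side [357 158  13  15 105] [364.  163.8]
side [391 177   9  21  78] [394.8 187.1]
side [ 289  189   90   66 2587] [334.  221.3]
side [395 212  23  16  59] [405.3 221. ]
side [231 220  25  24 331] [243.  231.6]
side [426 224  19   6  46] [435.  226.9]
(260, 175) [130. 131. 136.]
(331, 211) [25. 26. 28.]
(400, 160) [107. 107. 113.]
(235, 208) [64. 62. 63.]
(290, 150) [140. 142. 142.]
(411, 175) [87. 89. 91.]
(476, 173) [74. 77. 78.]
(210, 260) [144. 142. 141.]
(250, 230) [145. 141. 143.]
(478, 224) [84. 86. 88.]
[581.22710605 238.70800656 110.        ]
[[654.0, 47.0, 3.0], [646.0, -64.0, 3.0], [380.0, -44.0, 3.0], [389.0, 67.0, 3.0]]
[[706.0, -108.0, 6.0], [704.0, -450.0, 6.0], [396.0, -447.0, 6.0], [395.0, -106.0, 6.0]]
```

Run:
```python
from h import *
for a,b in [((195.3,182.2),(215.5,250.8)),((266.9,177),(268.6,210))]: print('pin',tri(a,b), plane('top',a,101))
print('rib',tri((231.5,181.2),(243,231.6)))
top=cv2.imread('pics/top0.png');g=cv2.cvtColor(top,cv2.COLOR_BGR2GRAY)
m=np.zeros_like(g); m[155:270,300:362]=(g[155:270,300:362]<75)
c=max(cv2.findContours(m,0,2)[0],key=cv2.contourArea)
P=np.array([plane('top',p[0],3)[:2] for p in c],np.float32); print('mat',cv2.minAreaRect(P))
m=((g<125)).astype(np.uint8); m[:, :365]=0;m[:,515:]=0;m[:133]=0;m[262:]=0
m=cv2.morphologyEx(m,cv2.MORPH_CLOSE,np.ones((3,3)));c=max(cv2.findContours(m,0,2)[0],key=cv2.contourArea)
P=np.array([plane('top',p[0],6)[:2] for p in c],np.float32); print('board',cv2.minAreaRect(P))
# parked block lengths: edges at z=60 from crop pixels
f=lambda x,y:plane('top',(185+x/3.6,120+y/3.6),60)
for q in [((80,463),(86,548),(150,543)),((226,446),(233,538),(293,534))]:
    a,b,d=map(lambda t:f(*t),q);print('blk',a.round(),b.round(),d.round(),np.linalg.norm(a-b),np.linalg.norm(b-d))
h=[(179,271),(179,319),(112,485),(112,523),(257,468),(258,510)]
h=[f(*t) for t in h]; print([np.linalg.norm(h[i]-h[i+1]) for i in (0,2,4)],[x.round().tolist() for x in h])
# same holes side
f2=lambda x,y:plane('side',(190+x/3.6,180+y/3.6),60)
h=[(226,233),(264,260),(336,390),(365,412),(435,293),(468,314)]
h=[f2(*t) for t in h]; print([np.linalg.norm(h[i]-h[i+1]) for i in (0,2,4)],[x.round().tolist() for x in h])
```

```text
pin (array([581.07345469, 336.8829812 ,  90.70859827]), np.float64(1.2079691831269441)) [579.32722992 333.74297769 101.        ]
pin (array([591.17801352, 159.18996584,  92.12342732]), np.float64(0.2679341791494812)) [589.2653312  157.82992308 101.        ]
rib (array([584.45226892, 249.08736496,  85.70235716]), np.float64(1.9877409613584378))
mat ((517.5670166015625, 2.7631149291992188), (112.64238739013672, 267.80865478515625), 85.4421615600586)
board ((550.3394165039062, -278.6455078125), (311.70172119140625, 345.2601318359375), 0.029865246266126633)
blk [419. 311.  60.] [361. 305.  60.] [364. 261.  60.] 58.11409109426939 44.02150393288036
blk [430. 210.  60.] [367. 204.  60.] [369. 163.  60.] 62.83014668558035 41.11025842598869
[np.float64(34.129345030430294), np.float64(25.818275034212697), np.float64(28.560042756238786)] [[553.0, 246.0, 60.0], [519.0, 245.0, 60.0], [404.0, 289.0, 60.0], [378.0, 288.0, 60.0], [414.0, 189.0, 60.0], [386.0, 188.0, 60.0]]
[np.float64(37.4560450999322), np.float64(25.397628573500015), np.float64(28.21583511592099)] [[555.0, 248.0, 60.0], [517.0, 247.0, 60.0], [403.0, 290.0, 60.0], [378.0, 290.0, 60.0], [413.0, 191.0, 60.0], [385.0, 189.0, 60.0]]
```

Run:
```python
from h import *
f=lambda x,y,z:plane('top',(185+x/3.6,120+y/3.6),z)
P=[f(*t,74) for t in [(20,195),(321,168),(325,254),(25,276)]];print(np.round(P),np.mean(P,0), np.linalg.norm(P[0]-P[1]),np.linalg.norm(P[0]-P[3]))
g=lambda x,y,z:plane('side',(190+x/3.6,180+y/3.6),z)
P=[g(*t,74) for t in [(47,270),(270,103),(331,140),(100,305)]];print(np.round(P),np.mean(P,0), np.linalg.norm(P[0]-P[1]),np.linalg.norm(P[0]-P[3]))
# plate corners
P=[f(*t,10) for t in [(54,178),(336,162),(352,550),(68,570)]];print(np.round(P))
print(robot.get_state()['orientation'])
# two-view heights of bar corners
for a,b in [((20,195),(47,270)),((321,168),(270,103)),((325,254),(331,140)),((25,276),(100,305))]:
    print(tri((185+a[0]/3.6,120+a[1]/3.6),(190+b[0]/3.6,180+b[1]/3.6)))
```

```text
[[606. 356.  74.]
 [622. 144.  74.]
 [560. 141.  74.]
 [548. 350.  74.]] [584.17264311 247.77081728  74.        ] 212.45785065545874 58.1129801008914
[[606. 357.  74.]
 [617. 150.  74.]
 [557. 146.  74.]
 [556. 352.  74.]] [583.96803778 251.36484562  74.        ] 207.78467016490387 49.88870164564476
[[634. 354.  10.]
 [642. 142.  10.]
 [358. 129.  10.]
 [346. 333.  10.]]
[-3.07456972e+00 -6.40498622e-01  1.52563676e-04]
(array([606.52096277, 356.50284017,  72.79685762]), np.float64(0.18840368187255055))
(array([623.42250945, 145.0599404 ,  67.18419457]), np.float64(0.13887436504143982))
(array([561.91737452, 141.95208161,  67.44525717]), np.float64(0.510239072155844))
(array([550.73195725, 351.74321654,  76.13606972]), np.float64(6.90347433918204))
```

```bash
cat > pl.py <<'E'
import numpy as np,json,sys
from scipy.spatial.transform import Rotation as Ro
from station import robot
def Rd(phi): c,s=np.cos(phi),np.sin(phi); return np.array([[c,s,0],[s,-c,0],[0,0,-1.]])
def plan(p,phi,n,op,dec=3):
    """rows from measured pose to TCP p, tool-x yaw phi, in n rows (calls of 8)"""
    s=robot.get_state(); P=np.array(s['tcp_pos'],float);R=Ro.from_rotvec(s['orientation']).as_matrix()
    T=Rd(phi); p0,R0=P.copy(),R.copy(); rel=Ro.from_matrix(R0.T@T).as_rotvec(); rows=[]
    for k in range(1,n+1):
        tp=p0+(np.array(p)-p0)*k/n; tR=R0@Ro.from_rotvec(rel*k/n).as_matrix()
        d=np.round(R.T@(tp-P)/400,dec); w=np.round(Ro.from_matrix(R.T@tR).as_rotvec()/(np.pi/2),dec)
        P=P+R@d*400; R=R@Ro.from_rotvec(w*np.pi/2).as_matrix(); rows.append([d.tolist(),w.tolist(),op])
    print('tot',np.linalg.norm(np.array(p)-p0).round(),np.degrees(np.linalg.norm(rel)).round(1),'per row',(np.linalg.norm(np.array(p)-p0)/n).round(1))
    for i in range(0,n,8): print(json.dumps(rows[i:i+8]).replace('-0.0,','0,').replace(' ',''))
E
python3 -c "
from pl import *
plan([585,248,395],1.633,15,60)"
```

```text
tot 853.0 70.0 per row 56.9
[[[0.106,-0.095,0.002],[0,0,-0.052],60],[[0.113,-0.086,0.001],[0,0,-0.052],60],[[0.12,-0.076,0.002],[0,0,-0.052],60],[[0.126,-0.066,0.002],[0,0,-0.051],60],[[0.13,-0.056,0.001],[0,0,-0.052],60],[[0.135,-0.045,0.002],[0,0,-0.052],60],[[0.138,-0.034,0.001],[0,0,-0.052],60],[[0.141,-0.023,0.002],[0,0,-0.052],60]]
[[[0.141,-0.011,0.002],[0,0,-0.052],60],[[0.142,0.0,0.001],[0,0,-0.052],60],[[0.142,0.013,0.002],[0,0,-0.052],60],[[0.14,0.023,0.002],[0,0,-0.051],60],[[0.138,0.035,0.001],[0,-0.001,-0.052],60],[[0.134,0.046,0.002],[0,0.0,-0.052],60],[[0.131,0.056,0.001],[0,0.0,-0.052],60]]
```

Emit:
arm_command --moves '[[[0.106, -0.095, 0.002], [0, 0, -0.052], 60], [[0.113, -0.086, 0.001], [0, 0, -0.052], 60], [[0.12, -0.076, 0.002], [0, 0, -0.052], 60], [[0.126, -0.066, 0.002], [0, 0, -0.051], 60], [[0.13, -0.056, 0.001], [0, 0, -0.052], 60], [[0.135, -0.045, 0.002], [0, 0, -0.052], 60], [[0.138, -0.034, 0.001], [0, 0, -0.052], 60], [[0.141, -0.023, 0.002], [0, 0, -0.052], 60]]' --newtons 60

```text
time_s: 1.1
tcp_pos: [419.5, -111.7, 399.5]
orientation: [2.706, 1.595, 0.0]
ft_force: [1.4, 0.5, 0.3]
width: 51.1
```

Emit:
arm_command --moves '[[[0.141, -0.011, 0.002], [0, 0, -0.052], 60], [[0.142, 0.0, 0.001], [0, 0, -0.052], 60], [[0.142, 0.013, 0.002], [0, 0, -0.052], 60], [[0.14, 0.023, 0.002], [0, 0, -0.051], 60], [[0.138, 0.035, 0.001], [0, -0.001, -0.052], 60], [[0.134, 0.046, 0.002], [0, 0, -0.052], 60], [[0.131, 0.056, 0.001], [0, 0, -0.052], 60]]'

```text
time_s: 1.98
tcp_pos: [585.3, 250.0, 394.6]
orientation: [2.148, 2.292, -0.003]
ft_force: [1.5, -1.2, 0.5]
width: 51.1
```

Run:
```python
from h import *
s=robot.get_state();print(s['time_s'],s['tcp_pos'],s['orientation'],s['width'],s['qpos'])
for n in('side','top'): cv2.imwrite(f"pics/{n}1.png",cams.grab_frame(n))
crop('pics/side1.png',190,100,250,170,3.2,'pics/s1.png')
from pl import *
plan([585,248,300],1.633,2,60)
```

```text
1.975 [585.27534388 250.00796248 394.55881657] [ 2.1476856   2.29188991 -0.00264041] 51.13319450090067 [ 2.83075253e-01  2.82575266e-01  1.29842312e+00 -1.44372842e-03
  1.56169324e+00  2.18148917e-01]
tot 93.0 0.4 per row 46.6
[[[-0.005,-0.001,0.116],[-0.001,0.0,0.002],60],[[-0.005,-0.001,0.117],[0,0.001,0.002],60]]
```

View pics/s1.png

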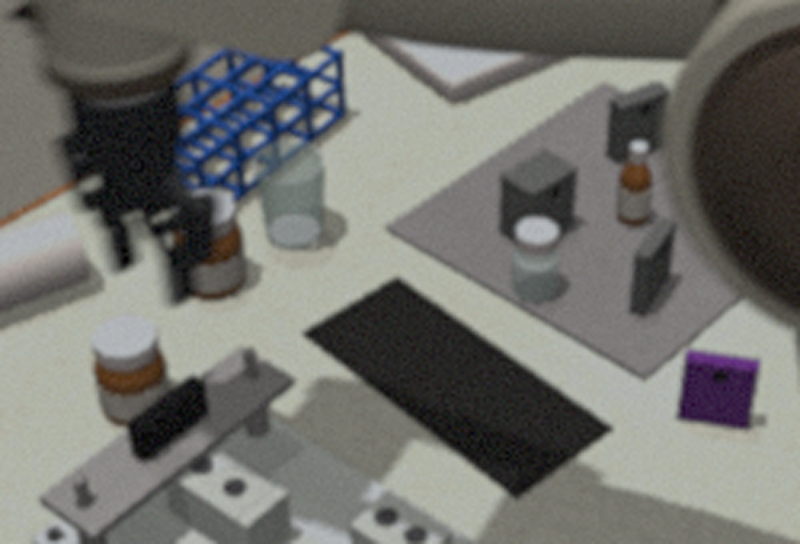

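View pics/top1.png

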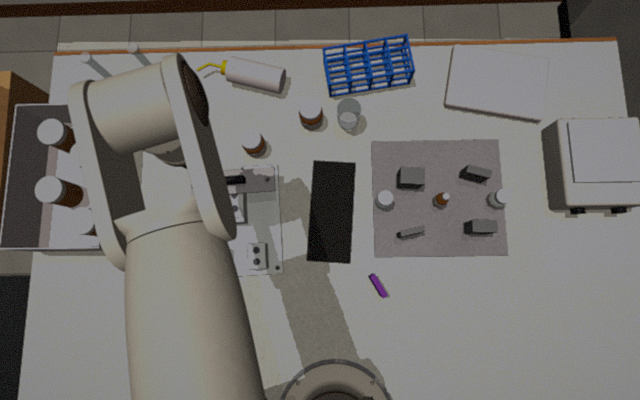

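The side view shows the gripper above the bar's rib (crop px 165,420), and the 14 and 20 packers standing clear on the board. I'll descend.

Emit:
arm_command --moves '[[[-0.003, 0, 0.117], [0, 0, 0.003], 60], [[-0.002, 0, 0.117], [0, 0, 0], 60], [[0, 0, 0], [0, 0, 0], 60]]'

```text
time_s: 2.45
tcp_pos: [584.2, 245.5, 298.1]
orientation: [-2.156, -2.282, 0.011]
ft_force: [0.2, -0.3, 0.3]
width: 51.5
```

Run:
```python
from h import *
s=robot.get_state();print(s['time_s'],s['tcp_pos'],s['orientation'],s['width'])
cv2.imwrite(f"pics/side2.png",cams.grab_frame('side'))
crop('pics/side2.png',180,140,160,140,4.2,'pics/s2.png')
P=np.array(s['tcp_pos'])-[0,0,173]
print(proj('side',P), proj('side',[585,248,110]))
from pl import *
plan([585,248,255],1.633,2,60)
```

```text
2.45 [584.20062344 245.46385488 298.14363711] [-2.15569753 -2.28198561  0.01051727] 51.46998202665041
[242.74528114 219.35597244] [242.44373545 224.26840013]
tot 46.0 0.3 per row 23.1
[[[0.003,0.001,0.058],[-0.001,0.001,-0.002],60],[[0.003,0.0,0.057],[-0.001,0.0,-0.001],60]]
```

View pics/s2.png

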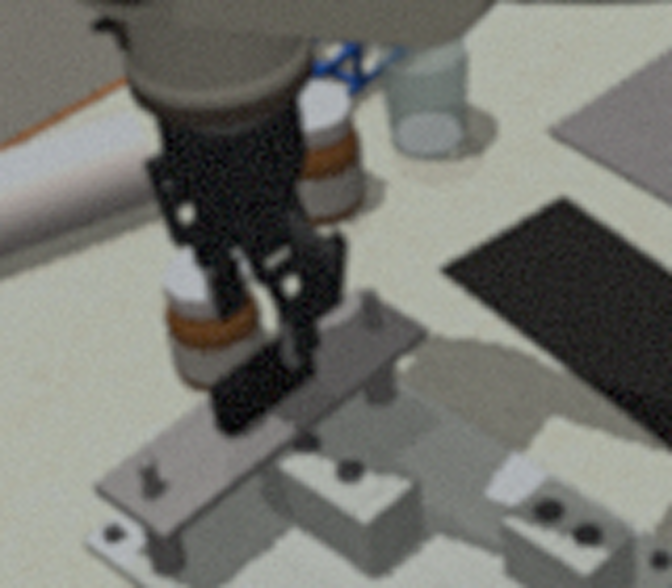

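Emit:
arm_command --moves '[[[0.003, 0, 0.056], [0, 0, 0], 60], [[0.003, 0, 0.056], [0, 0, 0], 60], [[0, 0, 0], [0, 0, 0], 60]]'

```text
time_s: 2.88
tcp_pos: [585.0, 248.2, 257.6]
orientation: [2.156, 2.283, -0.002]
ft_force: [0.0, 0.5, 1.1]
width: 51.4
```

Emit:
arm_command --moves '[[[0, 0, 0], [0, 0, 0], 0], [[0, 0, 0], [0, 0, 0], 0], [[0, 0, 0], [0, 0, 0], 0], [[0, 0, 0], [0, 0, 0], 0]]' --newtons 80

```text
time_s: 3.38
tcp_pos: [585.1, 248.3, 258.5]
orientation: [2.155, 2.283, 0.001]
ft_force: [-1.8, -1.3, 9.4]
width: 14.4
```

Run:
```python
from h import *
s=robot.get_state();print(s)
cv2.imwrite(f"pics/side3.png",cams.grab_frame('side'))
crop('pics/side3.png',180,140,160,140,4.2,'pics/s3.png')
```

```text
{'time_s': 3.375, 'qpos': array([ 0.28058529,  0.35876429,  1.47990528, -0.00149382,  1.30106769,
        0.22363202]), 'qd': array([ 5.45218007e-05, -6.90898881e-04,  6.61901063e-04, -1.36361104e-04,
        2.52680235e-04,  1.06985960e-03]), 'tau': array([ 1.43838013e-01, -8.04663777e+01, -4.95744324e+01,  1.15126299e-01,
       -5.61050344e-01,  1.60317047e-02]), 'tcp_pos': array([585.0780391 , 248.31473346, 258.49991857]), 'orientation': array([2.15533793e+00, 2.28263157e+00, 1.35875929e-03]), 'ft_force': array([-1.82888771, -1.25172347,  9.35336978]), 'ft_torque': array([-0.18465695,  0.30012767,  0.01660535]), 'width': 14.389812010786164}
```

View pics/s3.png

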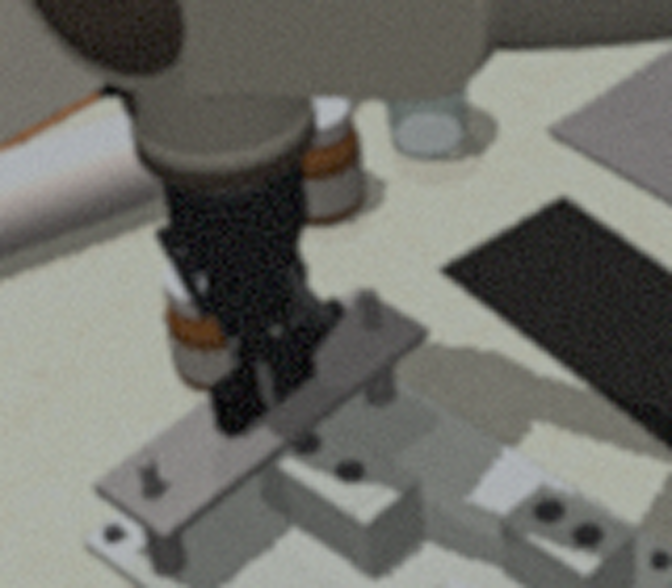

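Emit:
arm_command --moves '[[[0, 0, -0.02], [0, 0, 0], 0], [[0, 0, -0.03], [0, 0, 0], 0], [[0, 0, 0], [0, 0, 0], 0]]'

```text
time_s: 3.8
tcp_pos: [585.0, 248.4, 278.0]
orientation: [2.156, 2.283, 0.001]
ft_force: [-0.2, -0.3, -4.0]
width: 14.6
```

Run:
```python
from h import *
s=robot.get_state();print(s['tcp_pos'],s['ft_force'],s['ft_torque'],s['width'],s['orientation'])
cv2.imwrite(f"pics/side4.png",cams.grab_frame('side'))
crop('pics/side4.png',180,140,160,140,4.2,'pics/s4.png')
```

```text
[584.96166188 248.38384625 278.02593199] [-0.2407512  -0.30581218 -3.96884499] [-0.03395489  0.00872755  0.07790143] 14.594764184643232 [2.15556503e+00 2.28296577e+00 6.66900623e-04]
```

View pics/s4.png

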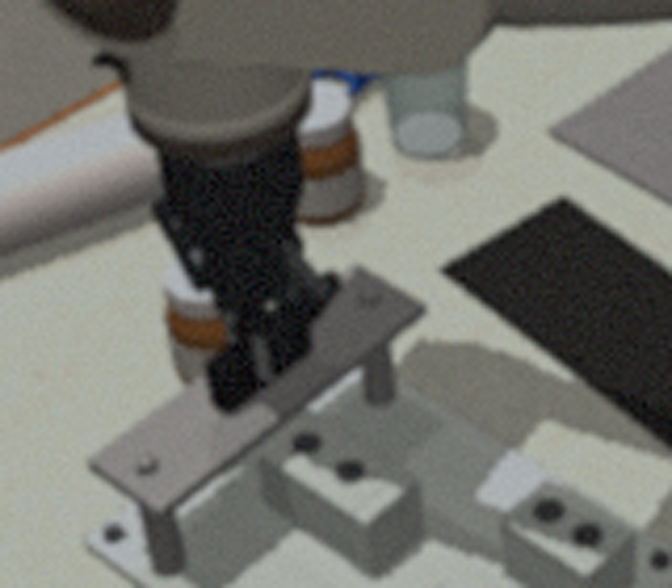

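Emit:
arm_command --moves '[[[0, 0, -0.08], [0, 0, 0], 0], [[0, 0, -0.1], [0, 0, 0], 0], [[0, 0, -0.05], [0, 0, 0], 0], [[0, 0, 0], [0, 0, 0], 0]]'

```text
time_s: 4.35
tcp_pos: [584.8, 248.5, 369.6]
orientation: [2.155, 2.283, 0.001]
ft_force: [0.9, -0.3, -4.4]
width: 14.2
```

Run:
```python
from h import *
s=robot.get_state();print(s['tcp_pos'],s['ft_force'],s['ft_torque'],s['width'],s['orientation'])
cv2.imwrite(f"pics/side5.png",cams.grab_frame('side'))
crop('pics/side5.png',180,100,160,140,4.2,'pics/s5.png')
from pl import *
plan([517.5,2.5,320],-0.078,11,0)
```

```text
[584.84717801 248.48592339 369.60147205] [ 0.85383812 -0.29554587 -4.40584276] [ 0.04013384 -0.0123652  -0.02665379] 14.216507361228405 [2.15548072e+00 2.28292366e+00 9.11210169e-04]
tot 259.0 97.8 per row 23.6
[[[-0.055,-0.018,0.011],[0.0,0.0,0.099],0],[[-0.057,-0.01,0.011],[0.0,0.0,0.098],0],[[-0.058,-0.001,0.011],[0.0,0.0,0.099],0],[[-0.057,0.008,0.011],[0.0,0.0,0.099],0],[[-0.056,0.017,0.011],[0.0,0.0,0.099],0],[[-0.052,0.025,0.011],[0.0,0.0,0.098],0],[[-0.047,0.033,0.011],[0.001,0.0,0.099],0],[[-0.042,0.04,0.011],[0,0.0,0.099],0]]
[[[-0.036,0.046,0.011],[0,0.001,0.099],0],[[-0.027,0.051,0.011],[0,0,0.098],0],[[-0.02,0.055,0.011],[0,0,0.099],0]]
```

View pics/s5.png

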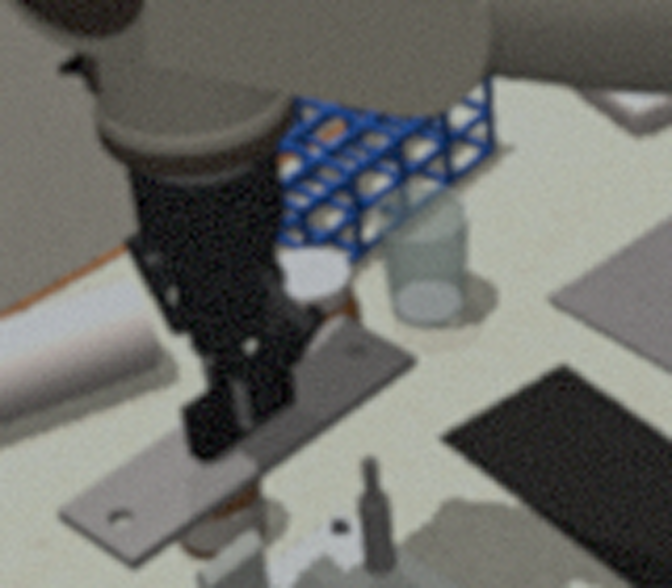

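The bar is clear of the pins and level. Next is carrying it over to the mat.

Emit:
arm_command --moves '[[[-0.055, -0.018, 0.011], [0, 0, 0.099], 0], [[-0.057, -0.01, 0.011], [0, 0, 0.098], 0], [[-0.058, -0.001, 0.011], [0, 0, 0.099], 0], [[-0.057, 0.008, 0.011], [0, 0, 0.099], 0], [[-0.056, 0.017, 0.011], [0, 0, 0.099], 0], [[-0.052, 0.025, 0.011], [0, 0, 0.098], 0], [[-0.047, 0.033, 0.011], [0.001, 0, 0.099], 0], [[-0.042, 0.04, 0.011], [0, 0, 0.099], 0]]'

```text
time_s: 5.4
tcp_pos: [535.4, 69.1, 331.7]
orientation: [-3.084, -0.596, 0.006]
ft_force: [0.2, -0.3, -3.7]
width: 14.5
```

Emit:
arm_command --moves '[[[-0.036, 0.046, 0.011], [0, 0.001, 0.099], 0], [[-0.027, 0.051, 0.011], [0, 0, 0.098], 0], [[-0.02, 0.055, 0.011], [0, 0, 0.099], 0], [[0, 0, 0], [0, 0, 0], 0]]'

```text
time_s: 5.9
tcp_pos: [516.9, 1.4, 318.6]
orientation: [-3.139, 0.127, 0.004]
ft_force: [-0.6, 0.6, -3.9]
width: 14.6
```

Run:
```python
from h import *
s=robot.get_state();print(s['time_s'],s['tcp_pos'],s['ft_force'],s['ft_torque'],s['width'],s['orientation'])
for n in('side','top'): cv2.imwrite(f"pics/{n}6.png",cams.grab_frame(n))
from pl import *
plan([517.5,2.5,198],-0.078,3,0)
```

```text
5.9 [516.85575189   1.38283541 318.59783913] [-0.59288057  0.59890282 -3.85145883] [-0.00259612 -0.01452895  0.01706569] 14.58972391699809 [-3.13862949  0.12668512  0.00376439]
tot 121.0 0.1 per row 40.5
[[[0.0,0.0,0.101],[0,0.0,0.0],0],[[0.001,0.0,0.101],[0,0.0,0.001],0],[[0,0.0,0.102],[0,0.001,0.0],0]]
```

View pics/side6.png

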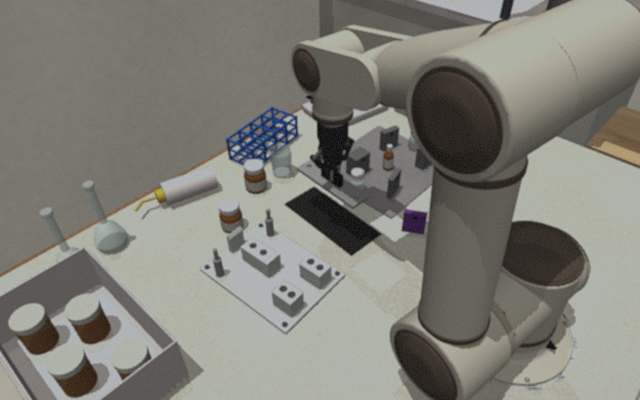

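View pics/top6.png

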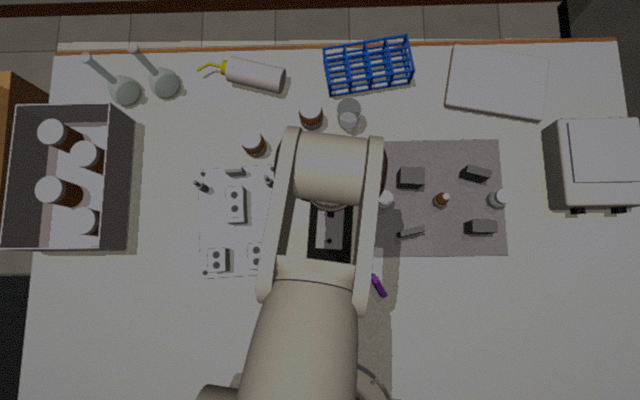

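Emit:
arm_command --moves '[[[0, 0, 0.1], [0, 0, 0], 0], [[0, 0, 0.1], [0, 0, 0], 0], [[0, 0, 0.07], [0, 0, 0], 0], [[0, 0, 0.02], [0, 0, 0], 0], [[0, 0, 0.01], [0, 0, 0], 0], [[0, 0, 0.005], [0, 0, 0], 0], [[0, 0, 0], [0, 0, 0], 0]]'

```text
time_s: 6.88
tcp_pos: [517.7, 2.5, 199.1]
orientation: [-3.139, 0.122, -0.002]
ft_force: [0.4, 0.5, -2.8]
width: 14.4
```

Emit:
arm_command --moves '[[[0, 0, 0.005], [0, 0, 0], 0], [[0, 0, 0.005], [0, 0, 0], 0], [[0, 0, 0], [0, 0, 0], 0]]'

```text
time_s: 7.25
tcp_pos: [517.6, 2.4, 195.5]
orientation: [-3.139, 0.122, -0.002]
ft_force: [-7.5, 1.1, 15.3]
width: 14.1
```

Contact is at TCP 195.5, exactly the predicted height. I'll open the fingers gently and rise.

Emit:
arm_command --moves '[[[0, 0, -0.003], [0, 0, 0], 20], [[0, 0, 0], [0, 0, 0], 45], [[0, 0, 0], [0, 0, 0], 45], [[0, 0, -0.05], [0, 0, 0], 45], [[0, 0, -0.1], [0, 0, 0], 45], [[0, 0, -0.15], [0, 0, 0], 45], [[0, 0, -0.1], [0, 0, 0], 80], [[0, 0, 0], [0, 0, 0], 80]]'

```text
time_s: 8.25
tcp_pos: [517.8, 2.4, 358.7]
orientation: [3.139, -0.122, 0.009]
ft_force: [0.1, -0.2, -0.3]
width: 67.7
```

Run:
```python
from h import *
s=robot.get_state();print(s['time_s'],s['tcp_pos'],s['ft_force'],s['width'],s['orientation'])
for n in('side','top'): cv2.imwrite(f"pics/{n}7.png",cams.grab_frame(n))
crop('pics/side7.png',190,100,250,170,3.2,'pics/s7.png')
crop('pics/top7.png',190,130,320,150,2.5,'pics/t7.png')
```

```text
8.25 [517.77511249   2.39282257 358.65928151] [ 0.13863963 -0.21952526 -0.29056049] 67.7370862831068 [ 3.13898455 -0.12197382  0.00872464]
```

View pics/s7.png

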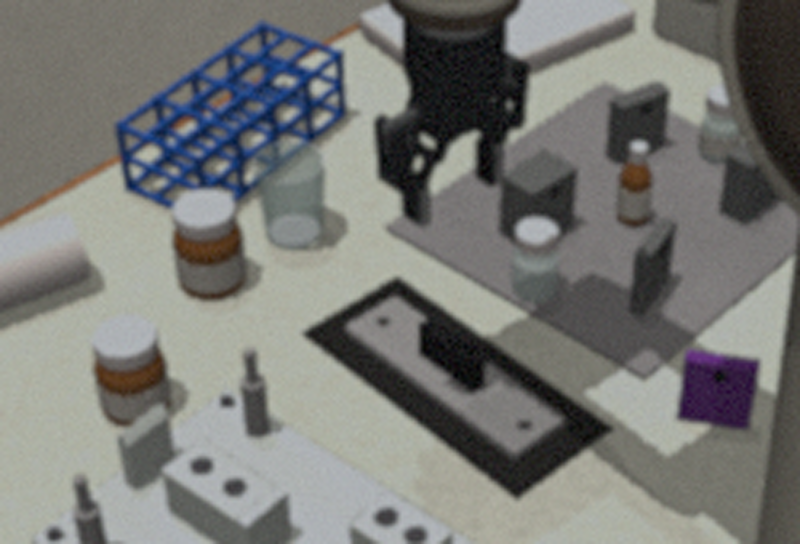

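View pics/t7.png

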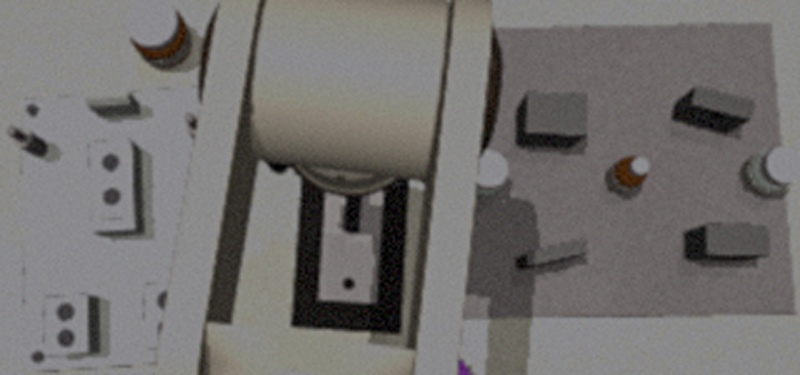

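The bar lies flat and centred on the mat, lengthwise. Both thin packers are visible in both views, so I'll zoom in on them.

Run:
```python
from h import *
A=[]
for src,x,y in [('top7',386,215),('top7',452,155),('side7',378,160),('side7',370,118)]:
    im=cv2.imread(f'pics/{src}.png')[y:y+36,x:x+48]; A.append(cv2.resize(im,None,fx=8,fy=8,interpolation=cv2.INTER_CUBIC))
o=np.vstack([np.hstack(A[:2]),np.hstack(A[2:])]); o=cv2.convertScaleAbs(o,alpha=1.6)
cv2.imwrite('pics/pk.png',o)
A=[]
for src,x,y in [('top7',190,150),('side7',195,200)]:
    im=cv2.imread(f'pics/{src}.png')[y:y+75,x:x+100]; A.append(cv2.resize(im,None,fx=8 if 0 else 4,fy=4,interpolation=cv2.INTER_CUBIC))
cv2.imwrite('pics/ca.png',np.hstack(A))
A=[]
for src,x,y in [('top7',215,160),('side7',220,215)]:
    im=cv2.imread(f'pics/{src}.png')[y:y+70,x:x+50]; A.append(cv2.resize(im,None,fx=8,fy=8,interpolation=cv2.INTER_CUBIC))
cv2.imwrite('pics/ca.png',cv2.convertScaleAbs(np.hstack(A),alpha=1.5))
```

```text
(no output)
```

View pics/pk.png

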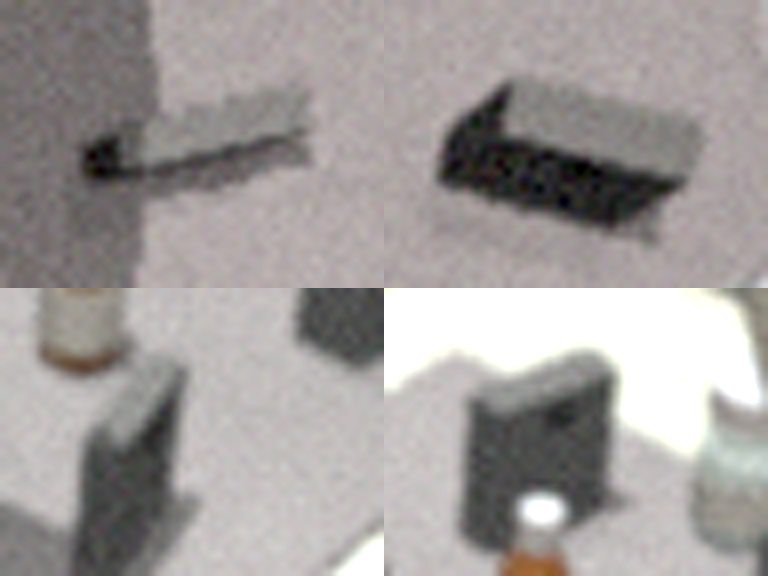

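View pics/ca.png

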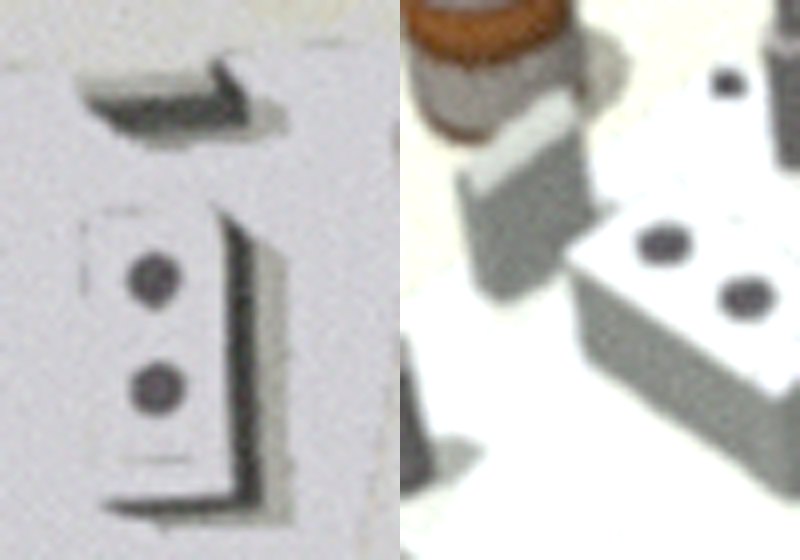

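Run:
```python
from h import *
def px(o,q,k=8): return ((q[0]+.5)/k-.5+o[0],(q[1]+.5)/k-.5+o[1])
D={'p14':[((386,215),[(135,118),(308,88),(306,130),(124,165)]),((378,160),[(86,147),(160,67),(187,82),(118,162)])],
'p20':[((452,155),[(128,78),(322,125),(301,178),(116,135)]),((370,118),[(86,104),(211,62),(231,82),(101,122)])]}
for k,v in D.items():
    T=np.array([plane('top',px(v[0][0],q),76) for q in v[0][1]]);S=np.array([plane('side',px(v[1][0],q),76) for q in v[1][1]])
    for n,P in(('top',T),('side',S)): print(k,n,P.round(0)[:,:2].tolist(),'c',P.mean(0).round(1),'sides',[np.linalg.norm(P[i]-P[(i+1)%4]).round(1) for i in range(4)])
    tc=np.mean([px(v[0][0],q) for q in v[0][1]],0);sc=np.mean([px(v[1][0],q) for q in v[1][1]],0); print('tri centre',tri(tc,sc))
    e=(T[1]-T[0]+T[2]-T[3]); print('yaw of wide edge top',np.arctan2(e[1],e[0]))
    e=S[1]-S[0]+S[2]-S[3];print('side a',np.arctan2(e[1],e[0]))
o=(215,160)
for q,z in [((154,278),60),((158,388),60),((82,212),60),((222,207),60),((125,460),60),((190,460),60),((105,497),60),((232,497),60),((85,100),60),((217,95),60),((78,78),68),((215,68),68),((245,125),10),((255,505),10),((110,512),10)]:
    print(q,z,plane('top',px(o,q),z).round(1))
o=(220,215)
for q,z in [((263,245),60),((345,298),60),((168,252),60),((110,300),10),((75,190),60),((180,135),60)]:
    print('side',q,z,plane('side',px(o,q),z).round(1))
for a,b in [((154,278),(263,245)),((158,388),(345,298))]: print(tri(px((215,160),a),px((220,215),b)))
```

```text
p14 top [[459.0, -170.0], [468.0, -223.0], [455.0, -221.0], [445.0, -166.0]] c [ 456.6 -195.    76. ] sides [np.float64(53.3), np.float64(12.8), np.float64(56.2), np.float64(14.7)]
p14 side [[456.0, -164.0], [464.0, -218.0], [452.0, -217.0], [443.0, -165.0]] c [ 453.5 -191.    76. ] sides [np.float64(54.1), np.float64(12.2), np.float64(52.8), np.float64(13.1)]
tri centre (array([ 456.95182444, -196.01976599,   70.92397241]), np.float64(0.2034970430895998))
yaw of wide edge top -1.403219037824809
side a -1.4146270518258022
p20 top [[618.0, -338.0], [602.0, -396.0], [586.0, -388.0], [600.0, -333.0]] c [ 601.7 -363.7   76. ] sides [np.float64(60.4), np.float64(18.3), np.float64(57.4), np.float64(18.7)]
p20 side [[616.0, -335.0], [598.0, -391.0], [584.0, -385.0], [604.0, -329.0]] c [ 600.6 -360.    76. ] sides [np.float64(59.5), np.float64(15.6), np.float64(60.0), np.float64(13.4)]
tri centre (array([ 603.07832849, -364.66326672,   72.49942843]), np.float64(1.3627580409574664))
yaw of wide edge top -1.8336502121865343
side a -1.9047446072455112
(154, 278) 60 [555.2 248.2  60. ]
(158, 388
[... 163 characters left out ...]
5, 497) 60 [485.7 262.   60. ]
(232, 497) 60 [485.1 222.   60. ]
(85, 100) 60 [613.4 271.8  60. ]
(217, 95) 60 [614.3 229.4  60. ]
(78, 78) 68 [618.7 272.1  68. ]
(215, 68) 68 [621.2 228.4  68. ]
(245, 125) 10 [616.  231.1  10. ]
(255, 505) 10 [488.1 225.3  10. ]
(110, 512) 10 [486.5 273.2  10. ]
side (263, 245) 60 [554.3 249.7  60. ]
side (345, 298) 60 [519.6 247.3  60. ]
side (168, 252) 60 [573.5 271.2  60. ]
side (110, 300) 10 [611.4 270.9  10. ]
side (75, 190) 60 [615.  273.7  60. ]
side (180, 135) 60 [609.3 236.2  60. ]
(array([555.58904798, 248.67242388,  58.26255963]), np.float64(0.16402792835890503))
(array([520.32820064, 246.52324133,  58.70887924]), np.float64(0.40376264792735744))
```

Run:
```python
from pl import *
plan([455.5,-193.5,265],1.734,11,55)
```

```text
tot 224.0 103.8 per row 20.4
[[[-0.011,0.045,0.02],[0,0,-0.105],55],[[-0.018,0.044,0.021],[0,0,-0.105],55],[[-0.024,0.039,0.02],[0,0,-0.105],55],[[-0.031,0.035,0.021],[0,0,-0.104],55],[[-0.036,0.03,0.02],[0,0,-0.105],55],[[-0.041,0.023,0.021],[0.0,0,-0.105],55],[[-0.044,0.016,0.02],[0.0,0,-0.105],55],[[-0.046,0.009,0.021],[0.0,0,-0.105],55]]
[[[-0.046,0.001,0.02],[0.0,0,-0.105],55],[[-0.047,-0.006,0.021],[0.0,0,-0.105],55],[[-0.044,-0.014,0.02],[0.0,0,-0.104],55]]
```

Emit:
arm_command --moves '[[[-0.011, 0.045, 0.02], [0, 0, -0.105], 55], [[-0.018, 0.044, 0.021], [0, 0, -0.105], 55], [[-0.024, 0.039, 0.02], [0, 0, -0.105], 55], [[-0.031, 0.035, 0.021], [0, 0, -0.104], 55], [[-0.036, 0.03, 0.02], [0, 0, -0.105], 55], [[-0.041, 0.023, 0.021], [0, 0, -0.105], 55], [[-0.044, 0.016, 0.02], [0, 0, -0.105], 55], [[-0.046, 0.009, 0.021], [0, 0, -0.105], 55]]'

```text
time_s: 9.35
tcp_pos: [471.8, -140.6, 288.1]
orientation: [-2.55, -1.831, 0.001]
ft_force: [-0.3, -0.6, 0.1]
width: 46.8
```

Emit:
arm_command --moves '[[[-0.046, 0.001, 0.02], [0, 0, -0.105], 55], [[-0.047, -0.006, 0.021], [0, 0, -0.105], 55], [[-0.044, -0.014, 0.02], [0, 0, -0.104], 55], [[0, 0, 0], [0, 0, 0], 55]]'

```text
time_s: 9.85
tcp_pos: [455.1, -194.0, 263.7]
orientation: [-2.033, -2.391, 0.0]
ft_force: [0.1, 0.9, 0.5]
width: 47.1
```

Run:
```python
from h import *
from pl import *
s=robot.get_state();print(s['time_s'],s['tcp_pos'],s['width'],s['orientation'])
plan([455.5,-193.5,202],1.734,2,55)
for n in('side','top'): cv2.imwrite(f"pics/{n}8.png",cams.grab_frame(n))
crop('pics/side8.png',320,90,180,140,4.2,'pics/s8.png')
```

```text
9.85 [ 455.05468584 -193.96461503  263.65472903] 47.09301851124295 [-2.03316673e+00 -2.39086330e+00  1.62821822e-04]
tot 62.0 0.2 per row 30.8
[[[0.0,0.001,0.077],[-0.001,-0.001,-0.001],55],[[0.001,0.0,0.077],[0,0,-0.0],55]]
```

View pics/s8.png

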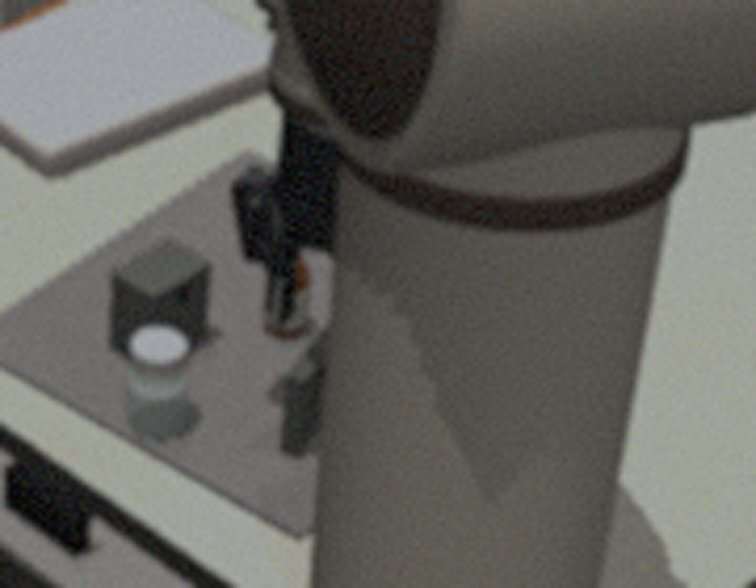

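Emit:
arm_command --moves '[[[0, 0, 0.075], [0, 0, 0], 55], [[0, 0, 0.075], [0, 0, 0], 55], [[0, 0, 0], [0, 0, 0], 55]]'

```text
time_s: 10.32
tcp_pos: [455.4, -192.5, 204.0]
orientation: [-2.033, -2.39, 0.0]
ft_force: [-0.2, -0.7, 1.2]
width: 46.8
```

Emit:
arm_command --moves '[[[0, 0, 0], [0, 0, 0], 0], [[0, 0, 0], [0, 0, 0], 0], [[0, 0, 0], [0, 0, 0], 0], [[0, 0, 0], [0, 0, 0], 0]]' --newtons 20

```text
time_s: 10.82
tcp_pos: [456.1, -193.5, 206.8]
orientation: [2.033, 2.393, 0.002]
ft_force: [0.5, 2.1, 7.7]
width: 13.4
```

Emit:
arm_command --moves '[[[0, 0, 0], [0, 0, 0], 55], [[0, 0, 0], [0, 0, 0], 55], [[0, 0, 0], [0, 0, 0], 55], [[0, 0, -0.08], [0, 0, 0], 55], [[0, 0, -0.1], [0, 0, 0], 55], [[0, 0, 0], [0, 0, 0.11], 90], [[0, 0, 0], [0, 0, 0.11], 90], [[0, 0, 0], [0, 0, 0.11], 90]]'

```text
time_s: 11.82
tcp_pos: [455.7, -193.5, 277.6]
orientation: [2.585, 1.786, 0.001]
ft_force: [0.3, -0.2, 0.0]
width: 77.0
```

Emit:
arm_command --moves '[[[0, 0, 0], [0, 0, 0.11], 90], [[0, 0, 0], [0, 0, 0.11], 90], [[0, 0, 0], [0, 0, 0.11], 90], [[0, 0, 0], [0, 0, 0.11], 90], [[0, 0, 0], [0, 0, 0.11], 90], [[0, 0, 0], [0, 0, 0.115], 90], [[0, 0, 0], [0, 0, 0.005], 90], [[0, 0, 0], [0, 0, 0], 90]]'

```text
time_s: 12.82
tcp_pos: [455.7, -193.5, 277.5]
orientation: [-3.13, -0.261, -0.0]
ft_force: [0.8, -0.1, -0.5]
width: 76.8
```

Run:
```python
from h import *
from pl import *
s=robot.get_state();print(s['time_s'],s['tcp_pos'],s['width'],s['orientation'])
plan([456.0,-193.5,202],0.162,2,90)
for n in('side','top'): cv2.imwrite(f"pics/{n}9.png",cams.grab_frame(n))
crop('pics/side9.png',320,90,180,140,4.2,'pics/s9.png')
```

```text
12.825 [ 455.71050328 -193.46527951  277.51703805] 76.76311455561572 [-3.13040357e+00 -2.61485238e-01 -4.61865835e-04]
tot 76.0 0.3 per row 37.8
[[[0.0,0.0,0.094],[0,0,0.001],90],[[0.001,0.0,0.095],[0,0,0.002],90]]
```

View pics/s9.png

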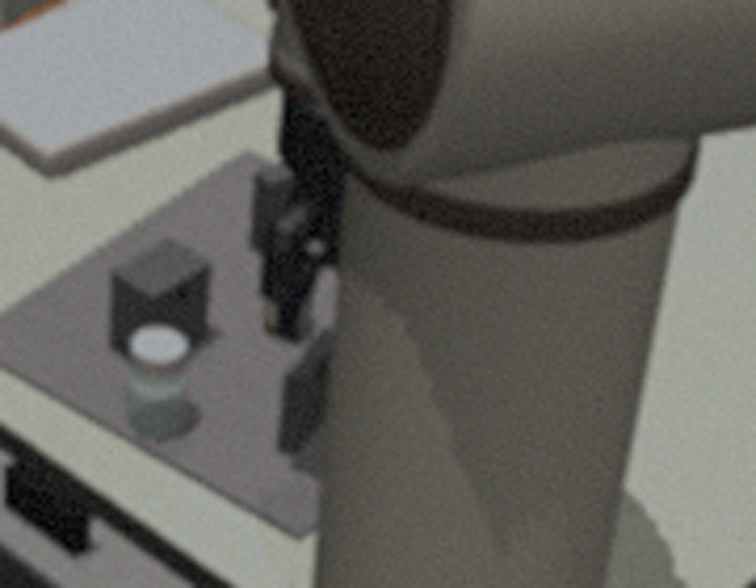

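View pics/top9.png

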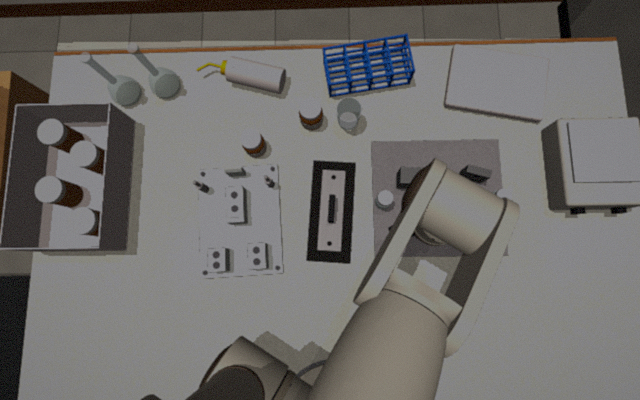

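Emit:
arm_command --moves '[[[0, 0, 0.08], [0, 0, 0.002], 95], [[0.001, 0, 0.08], [0, 0, 0], 95], [[0, 0, 0.028], [0, 0, 0], 95], [[0, 0, 0], [0, 0, 0], 95]]'

```text
time_s: 13.42
tcp_pos: [456.2, -193.4, 202.3]
orientation: [-3.131, -0.251, 0.0]
ft_force: [0.0, -0.1, -0.5]
width: 81.2
```

Emit:
arm_command --moves '[[[0, 0, 0], [0, 0, 0], 0], [[0, 0, 0], [0, 0, 0], 0], [[0, 0, 0], [0, 0, 0], 0]]' --newtons 35

```text
time_s: 13.8
tcp_pos: [456.5, -193.6, 203.6]
orientation: [3.131, 0.251, 0.003]
ft_force: [-0.8, 0.6, 7.3]
width: 59.3
```

Emit:
arm_command --moves '[[[0, 0, -0.03], [0, 0, 0], 0], [[0, 0, -0.1], [0, 0, 0], 0], [[0, 0, -0.15], [0, 0, 0], 0], [[0, 0, 0], [0, 0, 0], 0]]'

```text
time_s: 14.3
tcp_pos: [456.6, -193.7, 319.8]
orientation: [3.127, 0.25, 0.011]
ft_force: [-0.6, -0.3, -1.8]
width: 59.4
```

Run:
```python
from pl import *
s=robot.get_state();print(s['tcp_pos'],s['ft_force'],s['width'])
plan([590,249.7,320],0.062,9,0)
```

```text
[ 456.60295612 -193.69298465  319.80612176] [-0.57946606 -0.26771596 -1.7674755 ] 59.43146357285966
tot 463.0 5.6 per row 51.4
[[[0.056,-0.116,-0.0],[0.0,0,0.007],0],[[0.055,-0.116,-0.001],[0.001,-0.001,0.007],0],[[0.054,-0.117,0.0],[0.0,0,0.007],0],[[0.052,-0.117,0.0],[0.0,-0.001,0.007],0],[[0.051,-0.119,-0.0],[0.001,0,0.007],0],[[0.05,-0.118,-0.0],[0.0,-0.001,0.006],0],[[0.048,-0.119,-0.0],[0.0,0,0.007],0],[[0.048,-0.12,-0.001],[0.001,-0.001,0.007],0]]
[[[0.046,-0.12,0.0],[0.0,0,0.007],0]]
```

Emit:
arm_command --moves '[[[0.056, -0.116, 0], [0, 0, 0.007], 0], [[0.055, -0.116, 0], [0, 0, 0.007], 0], [[0.054, -0.117, 0], [0, 0, 0.007], 0], [[0.052, -0.117, 0], [0, 0, 0.007], 0], [[0.051, -0.119, 0], [0, 0, 0.007], 0], [[0.05, -0.118, 0], [0, 0, 0.007], 0], [[0.048, -0.119, 0], [0, 0, 0.007], 0], [[0.048, -0.12, 0], [0, 0, 0.007], 0]]'

```text
time_s: 15.3
tcp_pos: [575.1, 202.4, 314.7]
orientation: [-3.139, -0.112, -0.0]
ft_force: [0.3, -0.6, -0.2]
width: 59.7
```

Emit:
arm_command --moves '[[[0.046, -0.12, 0], [0, 0, 0.007], 0], [[0, 0, 0], [0, 0, 0], 0], [[0, 0, 0], [0, 0, 0], 0]]'

```text
time_s: 15.68
tcp_pos: [589.7, 249.8, 314.3]
orientation: [3.14, 0.096, -0.001]
ft_force: [-0.9, 0.9, -0.3]
width: 59.5
```

Run:
```python
from h import *
from pl import *
s=robot.get_state();print(s['time_s'],s['tcp_pos'],s['ft_force'],s['width'],s['orientation'])
for n in('side','top'): cv2.imwrite(f"pics/{n}10.png",cams.grab_frame(n))
crop('pics/side10.png',185,120,140,150,3.8,'pics/s10.png')
plan([590,249.7,255],0.062,2,0)
```

```text
15.675 [589.73772127 249.80176944 314.31239303] [-0.91628894  0.89371836 -0.25780643] 59.52581982507032 [ 3.13999273e+00  9.59593314e-02 -5.87574122e-04]
tot 60.0 0.1 per row 29.8
[[[0.0,-0.001,0.075],[0,0,-0.001],0],[[0.0,-0.001,0.074],[0,0,-0.0],0]]
```

View pics/s10.png

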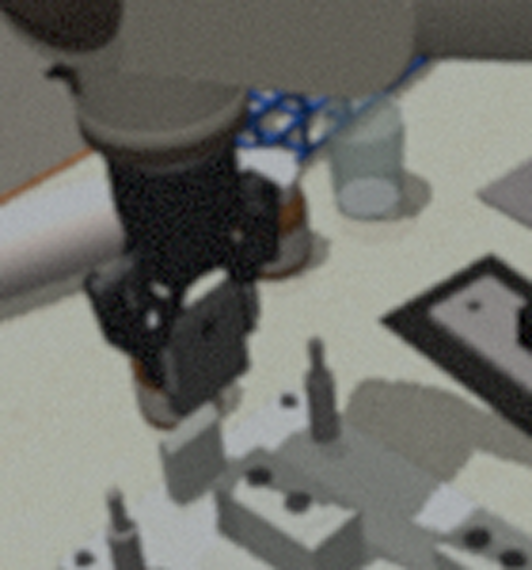

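Emit:
arm_command --moves '[[[0, 0, 0.075], [0, 0, 0], 0], [[0, 0, 0.07], [0, 0, 0], 0], [[0, 0, 0.04], [0, 0, 0], 0], [[0, 0, 0.04], [0, 0, 0], 0], [[0, 0, 0], [0, 0, 0], 0]]'

```text
time_s: 16.4
tcp_pos: [589.9, 249.7, 223.7]
orientation: [3.14, 0.095, -0.002]
ft_force: [-0.0, 1.2, -0.2]
width: 59.3
```

Run:
```python
from h import *
s=robot.get_state();print(s['time_s'],s['tcp_pos'],s['ft_force'],s['width'],s['orientation'])
cv2.imwrite(f"pics/side11.png",cams.grab_frame('side'))
crop('pics/side11.png',185,150,140,130,4,'pics/s11.png')
```

```text
16.4 [589.87945078 249.68277705 223.7439147 ] [-0.04063642  1.19359292 -0.17464393] 59.33320643064478 [ 3.14012098e+00  9.45930972e-02 -1.53430114e-03]
```

View pics/s11.png

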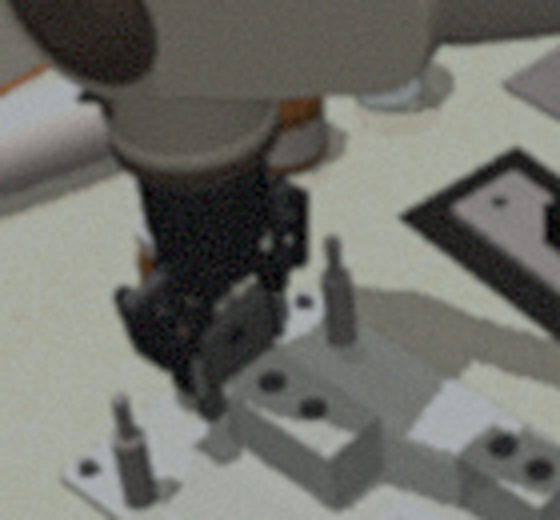

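Emit:
arm_command --moves '[[[0, 0, 0.025], [0, 0, 0], 0], [[-0.005, 0, 0.01], [0, 0, 0], 0], [[-0.005, 0, 0], [0, 0, 0], 0], [[0, 0, 0], [0, 0, 0], 0]]'

```text
time_s: 16.95
tcp_pos: [585.9, 249.8, 210.8]
orientation: [-3.14, -0.095, -0.001]
ft_force: [-0.2, 0.6, -0.9]
width: 59.5
```

Emit:
arm_command --moves '[[[-0.0025, 0, 0], [0, 0, 0], 0], [[0, 0, 0], [0, 0, 0], 0]]'

```text
time_s: 17.2
tcp_pos: [585.0, 249.6, 210.7]
orientation: [-3.14, -0.095, -0.001]
ft_force: [0.5, -0.0, -0.8]
width: 59.5
```

Emit:
arm_command --moves '[[[-0.0025, 0, 0], [0, 0, 0], 0], [[0, 0, 0], [0, 0, 0], 0]]'

```text
time_s: 17.45
tcp_pos: [584.1, 249.6, 210.6]
orientation: [-3.14, -0.095, -0.001]
ft_force: [2.0, -0.7, -1.2]
width: 59.9
```

Emit:
arm_command --moves '[[[-0.001, 0, 0.004], [0, 0, 0], 0], [[0, 0, 0.004], [0, 0, 0], 0], [[0, 0, 0], [0, 0, 0], 0]]'

```text
time_s: 17.82
tcp_pos: [583.9, 249.6, 207.7]
orientation: [-3.14, -0.095, -0.003]
ft_force: [4.9, 0.8, 4.5]
width: 59.7
```

Emit:
arm_command --moves '[[[0.001, 0, 0], [0, 0, 0], 72], [[0, 0, 0], [0, 0, 0], 85], [[0, 0, 0], [0, 0, 0], 85], [[0, 0, -0.08], [0, 0, 0], 85], [[0, 0, -0.15], [0, 0, 0], 85], [[0, 0, -0.06], [0, 0, 0], 85], [[0, 0, 0], [0, 0, 0], 85]]'

```text
time_s: 18.7
tcp_pos: [584.1, 249.6, 325.3]
orientation: [-3.139, -0.095, -0.005]
ft_force: [0.4, -0.1, -0.5]
width: 72.6
```

Run:
```python
from h import *
from pl import *
s=robot.get_state();print(s['time_s'],s['tcp_pos'],s['ft_force'],s['width'],s['orientation'])
cv2.imwrite(f"pics/side12.png",cams.grab_frame('side'))
crop('pics/side12.png',195,180,90,80,7,'pics/s12.png')
plan([601.5,-362,290],1.29,13,60)
```

```text
18.7 [584.08879901 249.62281164 325.33194205] [ 0.3582908  -0.13099007 -0.52648958] 72.62470631644538 [-3.13901904 -0.09507765 -0.00540831]
tot 613.0 70.4 per row 47.1
[[[-0.004,0.118,0.006],[0.0,0,-0.06],60],[[-0.014,0.116,0.007],[0.0,0,-0.06],60],[[-0.026,0.115,0.006],[0.0,0,-0.061],60],[[-0.037,0.112,0.007],[0.0,0,-0.06],60],[[-0.047,0.108,0.006],[0.0,0,-0.06],60],[[-0.057,0.103,0.006],[0.0,0,-0.06],60],[[-0.066,0.097,0.007],[0.0,0,-0.06],60],[[-0.075,0.091,0.006],[0.0,0,-0.061],60]]
[[[-0.084,0.082,0.006],[0.0,0,-0.06],60],[[-0.091,0.075,0.007],[0.0,0,-0.06],60],[[-0.097,0.066,0.006],[0.0,0,-0.06],60],[[-0.103,0.056,0.007],[0.0,0,-0.06],60],[[-0.109,0.047,0.006],[0.001,-0.001,-0.061],60]]
```

View pics/s12.png

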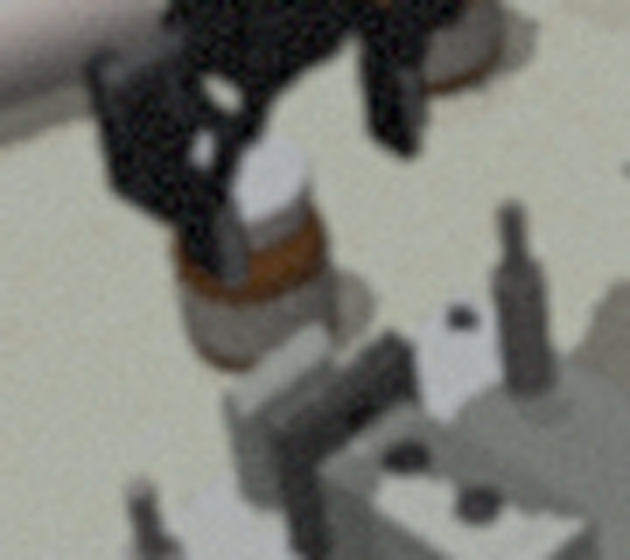

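Emit:
arm_command --moves '[[[-0.004, 0.118, 0.006], [0, 0, -0.06], 60], [[-0.014, 0.116, 0.007], [0, 0, -0.06], 60], [[-0.026, 0.115, 0.006], [0, 0, -0.061], 60], [[-0.037, 0.112, 0.007], [0, 0, -0.06], 60], [[-0.047, 0.108, 0.006], [0, 0, -0.06], 60], [[-0.057, 0.103, 0.006], [0, 0, -0.06], 60], [[-0.066, 0.097, 0.007], [0, 0, -0.06], 60], [[-0.075, 0.091, 0.006], [0, 0, -0.061], 60]]'

```text
time_s: 19.75
tcp_pos: [594.5, -128.4, 301.0]
orientation: [-2.879, -1.253, 0.002]
ft_force: [0.9, -0.2, -0.2]
width: 51.4
```

Emit:
arm_command --moves '[[[-0.084, 0.082, 0.006], [0, 0, -0.06], 60], [[-0.091, 0.075, 0.007], [0, 0, -0.06], 60], [[-0.097, 0.066, 0.006], [0, 0, -0.06], 60], [[-0.103, 0.056, 0.007], [0, 0, -0.06], 60], [[-0.109, 0.047, 0.006], [0, 0, -0.061], 60], [[0, 0, 0], [0, 0, 0], 60]]'

```text
time_s: 20.5
tcp_pos: [600.8, -365.2, 287.0]
orientation: [-2.509, -1.885, 0.001]
ft_force: [-0.2, 0.1, 0.0]
width: 51.0
```

Run:
```python
from h import *
from pl import *
s=robot.get_state();print(s['time_s'],s['tcp_pos'],s['ft_force'],s['width'],s['orientation'])
for n in('side','top'): cv2.imwrite(f"pics/{n}13.png",cams.grab_frame(n))
crop('pics/side13.png',330,70,160,130,4.5,'pics/s13.png')
crop('pics/top13.png',190,140,90,80,7,'pics/t13.png')
plan([601.5,-362,202],1.28,3,60)
```

```text
20.5 [ 600.80958077 -365.15103301  287.03480371] [-0.24663401  0.06747707  0.03485081] 51.01178000652745 [-2.50918736e+00 -1.88536253e+00  1.29894413e-03]
tot 86.0 0.5 per row 28.7
[[[0.0,0.0,0.072],[0,0,0.002],60],[[0.0,0.0,0.071],[-0.001,-0.001,0.002],60],[[0.001,0.0,0.072],[0,0.0,0.002],60]]
```

View pics/s13.png

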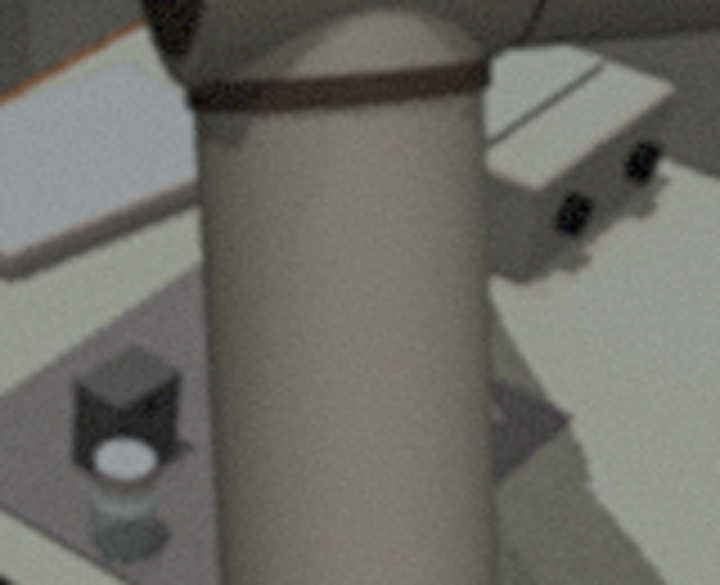

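View pics/t13.png

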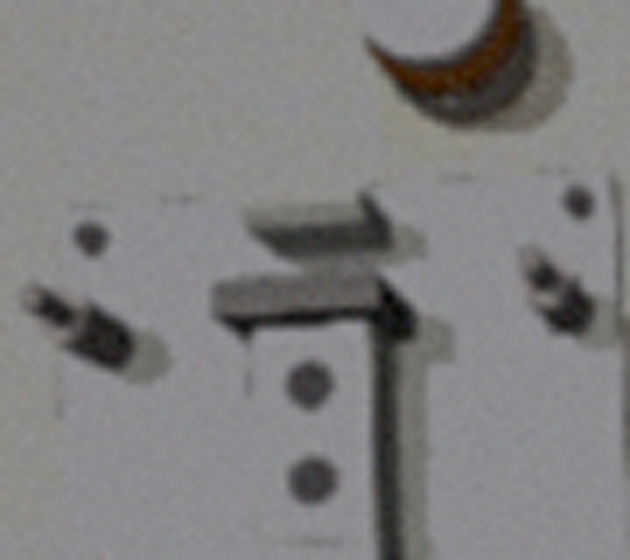

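Run:
```python
from h import *
f=lambda x,y,z:plane('top',(365+x/4.4-.4,130+y/4.4-.4),z).round(1)
print('jar_b base',f(577,308,6),'cap',f(613,292,76),'vial base',f(333,312,6),'vial cap',f(357,292,91),'jar_a cap',f(90,298,76))
g=lambda x,y,z:plane('top',(190+x/7-.43,140+y/7-.43),z).round(1)
P=np.array([g(*q,80) for q in [(213,283),(378,273),(383,310),(222,322)]]);print(P,P.mean(0))
B=np.array([g(*q,60) for q in [(250,325),(372,320)]]);print('block',B)
print(g(312,386,60),g(312,480,60))
```

```text
jar_b base [ 539.9 -428.1    6. ] cap [ 537.3 -420.1   76. ] vial base [ 539.8 -284.2    6. ] vial cap [ 537.  -274.9   91. ] jar_a cap [ 538.6 -130.8   76. ]
[[588.5 278.9  80. ]
 [591.1 219.7  80. ]
 [577.6 217.6  80. ]
 [574.2 275.2  80. ]] [582.85 247.85  80.  ]
block [[577.1 270.5  60. ]
 [578.2 226.   60. ]]
[554.2 247.3  60. ] [519.8 246.5  60. ]
```

Emit:
arm_command --moves '[[[0, 0, 0.07], [0, 0, 0.003], 60], [[0, 0, 0.07], [0, 0, 0.003], 60], [[0.001, 0, 0.07], [0, 0, 0], 60], [[0, 0, 0], [0, 0, 0], 60]]'

```text
time_s: 21.1
tcp_pos: [601.5, -360.3, 203.5]
orientation: [-2.515, -1.876, 0.001]
ft_force: [0.1, -0.6, 0.9]
width: 51.2
```

Emit:
arm_command --moves '[[[0, 0, 0], [0, 0, 0], 0], [[0, 0, 0], [0, 0, 0], 0], [[0, 0, 0], [0, 0, 0], 0], [[0, 0, 0], [0, 0, 0], 0]]' --newtons 20

```text
time_s: 21.6
tcp_pos: [602.1, -361.7, 207.5]
orientation: [2.517, 1.876, 0.002]
ft_force: [0.4, 2.5, 7.4]
width: 20.0
```

Emit:
arm_command --moves '[[[0, 0, 0], [0, 0, 0], 60], [[0, 0, 0], [0, 0, 0], 60], [[0, 0, 0], [0, 0, 0], 60], [[0, 0, -0.08], [0, 0, 0], 60], [[0, 0, -0.11], [0, 0, 0], 60], [[0, 0, 0], [0, 0, 0.11], 88], [[0, 0, 0], [0, 0, 0.11], 88], [[0, 0, 0], [0, 0, 0.11], 88]]'

```text
time_s: 22.6
tcp_pos: [601.7, -361.9, 282.0]
orientation: [-2.919, -1.161, -0.001]
ft_force: [-0.6, 0.6, 0.4]
width: 75.3
```

Emit:
arm_command --moves '[[[0, 0, 0], [0, 0, 0.11], 88], [[0, 0, 0], [0, 0, 0.11], 88], [[0, 0, 0], [0, 0, 0.11], 88], [[0, 0, 0], [0, 0, 0.11], 88], [[0, 0, 0], [0, 0, 0.11], 88], [[0, 0, 0], [0, 0, 0.12], 88], [[0, 0, 0], [0, 0, 0], 88]]'

```text
time_s: 23.48
tcp_pos: [601.7, -361.8, 281.9]
orientation: [-3.109, 0.451, -0.0]
ft_force: [-0.5, 0.2, 0.2]
width: 75.2
```

Run:
```python
from h import *
from pl import *
s=robot.get_state();print(s['time_s'],s['tcp_pos'],s['ft_force'],s['width'],s['orientation'])
for n in('side','top'): cv2.imwrite(f"pics/{n}14.png",cams.grab_frame(n))
plan([602,-361.7,202],-0.29,3,90)
```

```text
23.475 [ 601.71279567 -361.84404277  281.85290631] [-0.53305817  0.23949169  0.23507932] 75.20968688663672 [-3.10869422e+00  4.50673472e-01 -1.76544700e-04]
tot 80.0 0.3 per row 26.6
[[[0.0,0,0.067],[0,0,0.001],90],[[0.0,0,0.066],[0,0,0.002],90],[[0.001,-0.001,0.067],[0,0,0.001],90]]
```

View pics/top14.png

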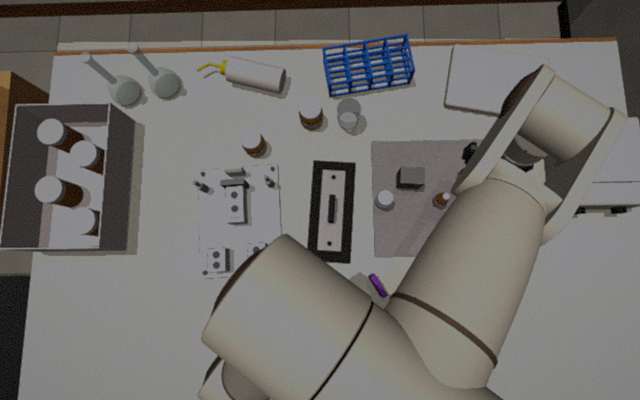

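Emit:
arm_command --moves '[[[0, 0, 0.065], [0, 0, 0.002], 95], [[0.001, 0, 0.065], [0, 0, 0.001], 95], [[0, 0, 0.068], [0, 0, 0], 95], [[0, 0, 0], [0, 0, 0], 95]]'

```text
time_s: 24.08
tcp_pos: [601.7, -361.6, 200.7]
orientation: [-3.106, 0.454, 0.005]
ft_force: [0.1, -0.0, 0.5]
width: 81.1
```

Emit:
arm_command --moves '[[[0, 0, 0], [0, 0, 0], 0], [[0, 0, 0], [0, 0, 0], 0], [[0, 0, 0], [0, 0, 0], 0]]' --newtons 35

```text
time_s: 24.45
tcp_pos: [602.4, -362.1, 204.4]
orientation: [3.107, -0.458, 0.004]
ft_force: [-0.2, 0.4, 6.7]
width: 59.5
```

Emit:
arm_command --moves '[[[0, 0, -0.03], [0, 0, 0], 0], [[0, 0, -0.1], [0, 0, 0], 0], [[0, 0, -0.15], [0, 0, 0], 0], [[0, 0, 0], [0, 0, 0], 0]]'

```text
time_s: 24.95
tcp_pos: [602.5, -362.1, 321.4]
orientation: [3.104, -0.458, 0.013]
ft_force: [-0.4, -0.2, -1.8]
width: 60.1
```

Run:
```python
from pl import *
s=robot.get_state();print(s['tcp_pos'],s['ft_force'],s['width'],s['orientation'])
plan([602.5,250.5,320],0.062,12,0)
```

```text
[ 602.49591952 -362.13665075  321.40054725] [-0.39521345 -0.22740329 -1.75192635] 60.07959168215648 [ 3.10403059 -0.45830351  0.0126569 ]
tot 613.0 20.4 per row 51.1
[[[-0.037,-0.122,-0.0],[0.0,0,-0.019],0],[[-0.033,-0.123,-0.001],[0.0,-0.001,-0.019],0],[[-0.03,-0.125,0.0],[0.001,0,-0.019],0],[[-0.025,-0.125,-0.0],[0,-0.001,-0.018],0],[[-0.023,-0.125,-0.0],[0.0,0,-0.019],0],[[-0.018,-0.127,-0.0],[0.0,-0.001,-0.019],0],[[-0.015,-0.126,-0.0],[0.001,0.0,-0.019],0],[[-0.011,-0.127,-0.0],[0,0,-0.019],0]]
[[[-0.007,-0.128,0.0],[0,-0.001,-0.019],0],[[-0.003,-0.128,0.0],[0.0,0,-0.018],0],[[0,-0.127,0.0],[0.0,-0.001,-0.019],0],[[0.004,-0.128,0.001],[0.001,0,-0.019],0]]
```

Emit:
arm_command --moves '[[[-0.037, -0.122, 0], [0, 0, -0.019], 0], [[-0.033, -0.123, 0], [0, 0, -0.019], 0], [[-0.03, -0.125, 0], [0, 0, -0.019], 0], [[-0.025, -0.125, 0], [0, 0, -0.018], 0], [[-0.023, -0.125, 0], [0, 0, -0.019], 0], [[-0.018, -0.127, 0], [0, 0, -0.019], 0], [[-0.015, -0.126, 0], [0, 0, -0.019], 0], [[-0.011, -0.127, 0], [0, 0, -0.019], 0]]'

```text
time_s: 25.95
tcp_pos: [601.8, 47.9, 315.1]
orientation: [-3.14, 0.087, -0.001]
ft_force: [1.1, -0.4, -1.4]
width: 60.2
```

Emit:
arm_command --moves '[[[-0.007, -0.128, 0], [0, 0, -0.019], 0], [[-0.003, -0.128, 0], [0, 0, -0.018], 0], [[0, -0.127, 0], [0, 0, -0.019], 0], [[0.004, -0.128, 0], [0, 0, -0.019], 0], [[0, 0, 0], [0, 0, 0], 0], [[0, 0, 0], [0, 0, 0], 0]]'

```text
time_s: 26.7
tcp_pos: [602.2, 250.7, 314.8]
orientation: [3.14, 0.097, -0.0]
ft_force: [0.2, -1.1, -1.1]
width: 59.3
```

Run:
```python
from h import *
from pl import *
s=robot.get_state();print(s['time_s'],s['tcp_pos'],s['ft_force'],s['width'],s['orientation'])
for n in('side','top'): cv2.imwrite(f"pics/{n}15.png",cams.grab_frame(n))
crop('pics/side15.png',195,150,110,110,5.4,'pics/s15.png')
plan([603.2,250.5,285],0.061,2,0)
```

```text
26.7 [602.15072945 250.67998641 314.78487532] [ 0.15861695 -1.06892472 -1.08346308] 59.31447482365955 [ 3.13998559e+00  9.73138876e-02 -8.81574269e-05]
tot 30.0 0.0 per row 15.0
[[[0.001,-0.001,0.037],[0,0,-0.0],0],[[0.001,-0.001,0.038],[0,0,-0.0],0]]
```

View pics/s15.png

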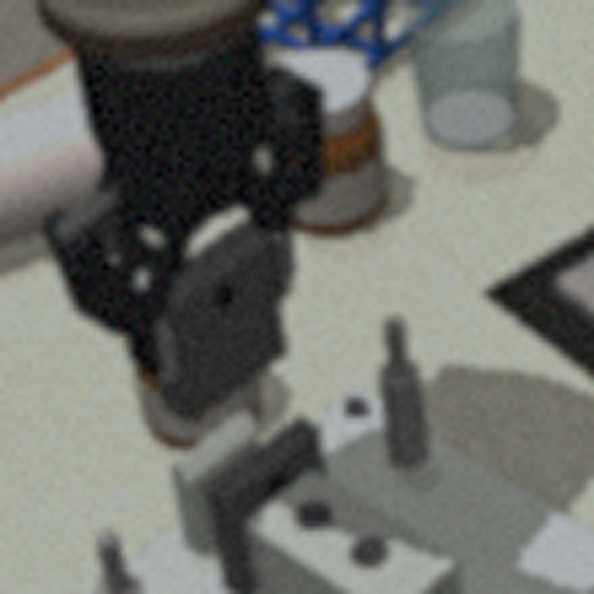

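Emit:
arm_command --moves '[[[0.001, 0, 0.04], [0, 0, 0], 0], [[0.001, 0, 0.04], [0, 0, 0], 0], [[0, 0, 0], [0, 0, 0], 0], [[0, 0, 0], [0, 0, 0], 0]]'

```text
time_s: 27.3
tcp_pos: [603.2, 250.8, 282.9]
orientation: [-3.14, -0.096, -0.0]
ft_force: [0.1, -0.0, -0.7]
width: 59.9
```

Run:
```python
from h import *
s=robot.get_state();print(s['time_s'],s['tcp_pos'],s['ft_force'],s['width'],s['orientation'])
for n in('side',): cv2.imwrite(f"pics/{n}16.png",cams.grab_frame(n))
crop('pics/side16.png',205,190,80,70,8,'pics/s16.png')
```

```text
27.3 [603.22724379 250.76220672 282.91901089] [ 0.12845983 -0.0328758  -0.72182438] 59.871036062035465 [-3.13983560e+00 -9.63644216e-02 -3.67013155e-04]
```

View pics/s16.png

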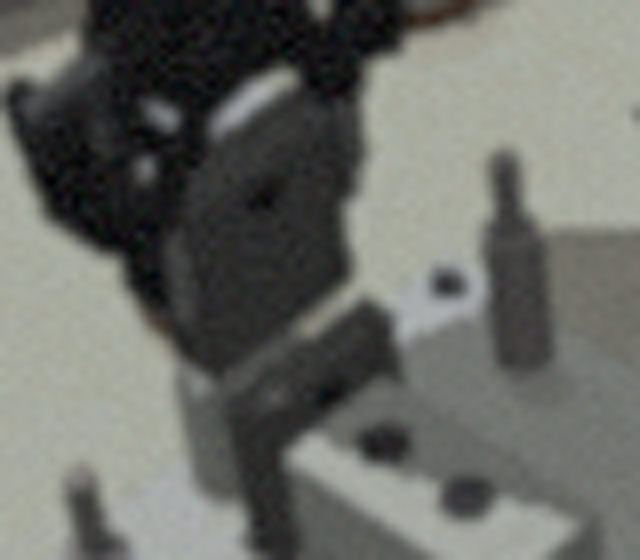

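Emit:
arm_command --moves '[[[0, 0, 0.006], [0, 0, 0], 0], [[0, 0, 0.006], [0, 0, 0], 0], [[0, 0, 0.005], [0, 0, 0], 0], [[0, 0, 0], [0, 0, 0], 0]]'

```text
time_s: 27.85
tcp_pos: [603.1, 250.9, 275.9]
orientation: [-3.14, -0.097, -0.0]
ft_force: [0.1, -0.4, -1.1]
width: 59.5
```

Foot at about 77.5 mm, past the 14 packer's top edge (80), with no contact force. I'll continue toward the lead-in (68) and the wall top (60).

Emit:
arm_command --moves '[[[0, 0, 0.008], [0, 0, 0], 0], [[0, 0, 0.008], [0, 0, 0], 0], [[0, 0, 0.008], [0, 0, 0], 0], [[0, 0, 0], [0, 0, 0], 0]]'

```text
time_s: 28.35
tcp_pos: [603.1, 250.8, 266.1]
orientation: [-3.14, -0.097, 0.0]
ft_force: [-0.3, 0.0, -1.9]
width: 59.9
```

Emit:
arm_command --moves '[[[0, 0, 0.008], [0, 0, 0], 0], [[0, 0, 0.008], [0, 0, 0], 0], [[0, 0, 0.008], [0, 0, 0], 0], [[0, 0, 0], [0, 0, 0], 0]]'

```text
time_s: 28.85
tcp_pos: [603.1, 250.8, 256.6]
orientation: [-3.14, -0.097, 0.0]
ft_force: [0.4, -0.0, -1.0]
width: 59.6
```

Emit:
arm_command --moves '[[[0, 0, 0.012], [0, 0, 0], 0], [[0, 0, 0.015], [0, 0, 0], 0], [[0, 0, 0.015], [0, 0, 0], 0], [[0, 0, 0], [0, 0, 0], 0]]'

```text
time_s: 29.35
tcp_pos: [603.0, 250.8, 239.4]
orientation: [-3.14, -0.096, 0.001]
ft_force: [-0.4, -0.2, -1.5]
width: 59.6
```

Emit:
arm_command --moves '[[[0, 0, 0.015], [0, 0, 0], 0], [[0, 0, 0.015], [0, 0, 0], 0], [[0, 0, 0.015], [0, 0, 0], 0], [[0, 0, 0.008], [0, 0, 0], 0], [[0, 0, 0], [0, 0, 0], 0]]'

```text
time_s: 29.98
tcp_pos: [603.1, 250.9, 218.6]
orientation: [-3.14, -0.097, 0.0]
ft_force: [-0.6, -0.4, -0.4]
width: 59.6
```

Emit:
arm_command --moves '[[[0, 0, 0.012], [0, 0, 0], 0], [[0, 0, 0.008], [0, 0, 0], 0], [[0, 0, 0.004], [0, 0, 0], 0], [[0, 0, 0], [0, 0, 0], 0]]'

```text
time_s: 30.48
tcp_pos: [603.2, 250.9, 209.2]
orientation: [-3.14, -0.097, -0.0]
ft_force: [-0.8, 0.4, -1.0]
width: 59.7
```

Emit:
arm_command --moves '[[[0, 0, 0.003], [0, 0, 0], 0], [[0, 0, 0], [0, 0, 0], 0]]'

```text
time_s: 30.72
tcp_pos: [603.2, 250.9, 208.4]
orientation: [-3.14, -0.097, -0.001]
ft_force: [0.1, 0.0, 1.8]
width: 59.1
```

Floor contact at 208.4, as predicted. I'll release, rise and move clear.

Emit:
arm_command --moves '[[[0, 0, 0], [0, 0, 0], 75], [[0, 0, 0], [0, 0, 0], 85], [[0, 0, 0], [0, 0, 0], 85], [[0, 0, -0.06], [0, 0, 0], 85], [[0, 0, -0.15], [0, 0, 0], 85], [[0, 0, -0.1], [0, 0, 0], 85], [[-0.1, 0, -0.05], [0, 0, 0], 85], [[-0.1, 0, 0], [0, 0, 0], 85]]'

```text
time_s: 31.72
tcp_pos: [522.5, 245.8, 353.7]
orientation: [-3.139, -0.096, -0.004]
ft_force: [-0.5, 0.4, 0.2]
width: 72.5
```

Run:
```python
from pl import *
plan([400,0,380],0.4,7,85)
```

```text
tot 276.0 19.4 per row 39.4
[[[-0.049,0.085,-0.01],[0,0,-0.031],85],[[-0.053,0.082,-0.009],[0,-0.001,-0.031],85],[[-0.057,0.08,-0.01],[0,0.0,-0.03],85],[[-0.061,0.077,-0.009],[0,0,-0.031],85],[[-0.064,0.074,-0.01],[0,0,-0.031],85],[[-0.068,0.071,-0.009],[0,-0.001,-0.031],85],[[-0.072,0.067,-0.01],[0,0.0,-0.031],85]]
```

Emit:
arm_command --moves '[[[-0.049, 0.085, -0.01], [0, 0, -0.031], 85], [[-0.053, 0.082, -0.01], [0, 0, -0.031], 85], [[-0.057, 0.08, -0.01], [0, 0, -0.031], 85], [[-0.061, 0.077, -0.01], [0, 0, -0.031], 85], [[-0.064, 0.074, -0.01], [0, 0, -0.031], 85], [[-0.068, 0.071, -0.01], [0, 0, -0.031], 85], [[-0.072, 0.067, -0.01], [0, 0, -0.031], 85], [[0, 0, 0], [0, 0, 0], 85]]'

```text
time_s: 32.72
tcp_pos: [400.1, -1.5, 380.5]
orientation: [3.078, 0.624, 0.002]
ft_force: [0.8, -0.5, -0.6]
width: 72.7
```

Run:
```python
from h import *
s=robot.get_state();print(s['time_s'],s['tcp_pos'],s['ft_force'])
for n in('side','top'): cv2.imwrite(f"pics/{n}17.png",cams.grab_frame(n))
crop('pics/top17.png',190,140,90,80,7,'pics/t17.png')
crop('pics/side17.png',190,100,250,170,3.2,'pics/s17.png')
```

```text
32.725 [400.1183275   -1.52389736 380.54779987] [ 0.78975593 -0.46266059 -0.57061105]
```

View pics/t17.png

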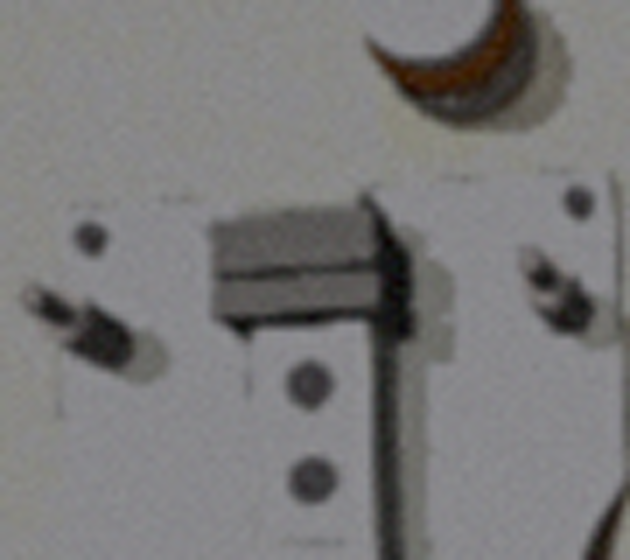

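View pics/s17.png

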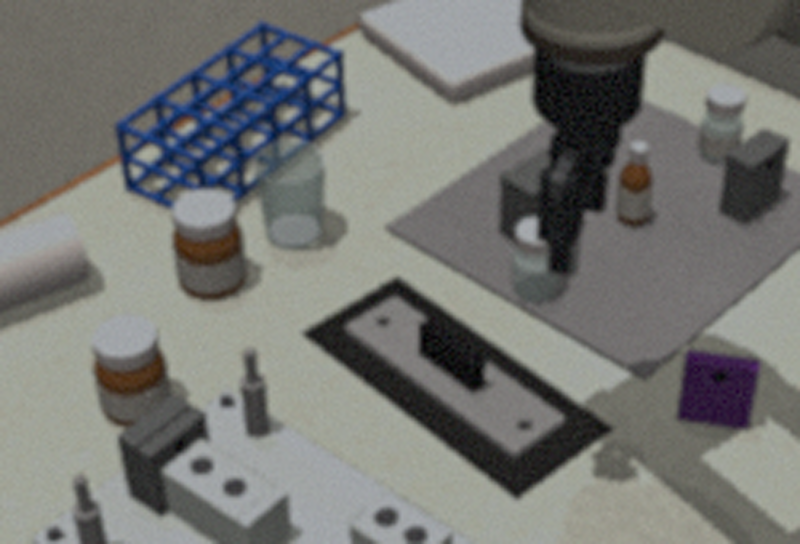

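View pics/top17.png

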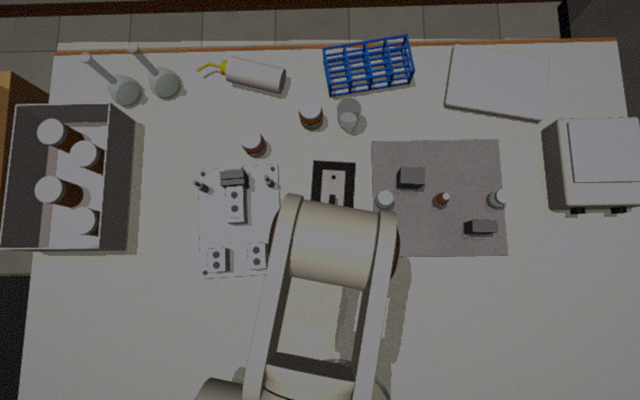

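The top crop shows the 20 (px 210–375, 205–270) and 14 (275–320) packers side by side in the gap, square to the block and with level tops. The bar is on the mat, and the 30 and 42 packers and the bystanders stand where they started.

```bash
python3 -c "
from station import workorder
print(workorder.close_job())"
```

```text
the job is handed in; nothing more can be done
None
```

The job is handed in at about 33 s of the 72 s; no verdict is reported.

- **Bar:** I lifted it straight up off the pins and laid it flat on the mat, lengthwise. It touched down at exactly the height predicted, and the pictures show it centred.
- **Choice of packers:** The two parked blocks measured about 58 and 63 mm, so the 80 mm block is in the channel. The gap measured about 36.6 mm, which called for the 14 and 20 mm packers.
- **Packers placed:** I squared each one with a light grip across its thickness, then re-gripped it by its width. The 14 went in against the block. The 20 went between it and the wall, with almost no side force. Both reached the floor at the predicted height (TCP 207.7 and 208.4 mm). The highest force read after any move was about 15 N, when the bar met the mat.
- **Last checks:** The final pictures show both packers upright and square, side by side in the gap. The 30 and 42 mm packers stand on the board, and no jar, vial or beaker looks moved.
- **Disagreements:** The two cameras differed by up to about 4 mm on the packers, and two-view heights came out 3–10 mm low on some points (pins, packer tops). I relied on touch for the final positions. I judged the 20 mm packer's centring across the channel by eye from the last picture; I did not measure it again.

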